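Unload the pinned lamination jig

TASK

Unload the lamination jig: draw every pin straight up out of its sleeve and lay them down sorted in the trays, the red-gripped steel pins in the red-rimmed tray and the yellow-winged brass pins in the yellow-rimmed tray. Only when all the pins are put away, lift the cover off by its handle and lay it flat, handle up, in the middle of the dark rubber pad; then lay the ceramic block flat in the middle of the white setter plate. Leave the sieve, the jar and the bottle alone.

Things in the scene. Friction and masses are not known exactly. Their poses are not given: they have to be found in the camera images.
- pin_red1_center (a point): Steel locating pin, red square grip 24 x 24 mm in its own x, y. Overall 87 mm along its own z: tip at z-, shank 14 mm diameter, 52 mm long; shoulder 24 mm diameter, 5 mm thick; grip 30 mm tall at z+. The point is on the axis, 43.5 mm from the tip. 90 g. Starts upright in any sleeve of the jig, its grip 73 to 103 mm above the bench. None at the start: absent.
- pin_red2_center (a point): Steel locating pin, red square grip 24 x 24 mm in its own x, y. Overall 87 mm along its own z: tip at z-, shank 14 mm diameter, 52 mm long; shoulder 24 mm diameter, 5 mm thick; grip 30 mm tall at z+. The point is on the axis, 43.5 mm from the tip. 90 g. Starts upright in any sleeve of the jig, its grip 73 to 103 mm above the bench. None at the start: absent.
- pin_red3_center (a point): Steel locating pin, red square grip 24 x 24 mm in its own x, y. Overall 87 mm along its own z: tip at z-, shank 14 mm diameter, 52 mm long; shoulder 24 mm diameter, 5 mm thick; grip 30 mm tall at z+. The point is on the axis, 43.5 mm from the tip. 90 g. Starts upright in any sleeve of the jig, its grip 73 to 103 mm above the bench. None at the start: absent.
- pin_yellow1_center (a point): Brass locking pin, yellow wing grip 38 mm in its own x, 12 mm in y, along the jig's x within 0.4 rad. Overall 87 mm along its own z: tip at z-, shank 14 mm diameter, 52 mm long; shoulder 24 mm diameter, 5 mm thick; grip 30 mm tall at z+. The point is on the axis, 43.5 mm from the tip. 90 g. Starts upright in any sleeve of the jig, its grip 73 to 103 mm above the bench. None at the start: absent.
- pin_yellow2_center (a point): Brass locking pin, yellow wing grip 38 mm in its own x, 12 mm in y, along the jig's x within 0.4 rad. Overall 87 mm along its own z: tip at z-, shank 14 mm diameter, 52 mm long; shoulder 24 mm diameter, 5 mm thick; grip 30 mm tall at z+. The point is on the axis, 43.5 mm from the tip. 90 g. Starts upright in any sleeve of the jig, its grip 73 to 103 mm above the bench. None at the start: absent.
- pin_yellow3_center (a point): Brass locking pin, yellow wing grip 38 mm in its own x, 12 mm in y, along the jig's x within 0.4 rad. Overall 87 mm along its own z: tip at z-, shank 14 mm diameter, 52 mm long; shoulder 24 mm diameter, 5 mm thick; grip 30 mm tall at z+. The point is on the axis, 43.5 mm from the tip. 90 g. Starts upright in any sleeve of the jig, its grip 73 to 103 mm above the bench. None at the start: absent.
- jig: Lamination jig bolted to the bench, origin on the bench under its centre, z up. Base 200 mm (x) by 184 mm (y), 10 mm thick. Two grey rails along x at y = -72 and +72 mm, each 190 x 32 mm, tops 60 mm above the bench, each with three upright sleeves, bore 15 mm, at x = -65, 0, +65 mm. A seated pin's tip is 16 mm above the bench: it must rise 44 mm to leave its sleeve, 52 mm to leave the cover.
- jig_anvil (a point): Middle of the top of the jig's central anvil (88 x 42 mm), 31 mm above the bench, axes as the jig's; it carries the block. 31 mm of free room between the block's long sides and the rails, open down to the base plate.
- cover_grip (a point): Middle of the cover's black bar handle, 38 mm above the plate's underside; axes as the plate's, z up. Bar 104 mm along x, 12 mm wide in y, 14 mm tall. Plate aluminium, 190 mm (x) by 174 mm (y) by 8 mm, 0.65 kg, loose on the rails (underside 60 mm up), square with the jig, notched at its long edges where the pins pass; the pins' shoulders rest on it and trap it.
- block_center (a point): Centre of the brown pressed ceramic block, 100 mm (x) by 50 mm (y) by 28 mm (z), about 0.35 kg. At the start it lies hidden under the cover on the jig's anvil, top 59 mm above the bench, long side along the jig's x within 0.05 rad.
- tray_red: Loose stainless tray with a red rim, for the steel locating pins with red grips. Outside 125 mm (x) by 170 mm (y), 30 mm tall, wall and floor 4 mm. Origin under its centre, on the bench; z up. 0.55 kg.
- tray_yellow: Loose stainless tray with a yellow rim, for the brass locking pins with yellow grips. Outside 125 mm (x) by 170 mm (y), 30 mm tall, wall and floor 4 mm. Origin under its centre, on the bench; z up. 0.55 kg.
- setter: Loose white alumina setter plate, 115 mm (x) by 155 mm (y), 10 mm thick, 0.65 kg. Origin under its centre; z up.
- pad: Fixed dark rubber pad, 215 mm (x) by 200 mm (y), 6 mm thick. Origin under its centre; z up. For the cover.
- sieve: Bystander: round steel sieve, 156 mm diameter, 45 mm tall. Origin under its centre.
- jar: Bystander: white jar, 68 mm diameter, 95 mm tall. Origin under its centre.
- flask: Bystander: clear bottle with a red cap, 60 mm diameter, 150 mm tall. Origin under its centre.
There are look-alikes about, which are no part of the job. What is shaped like the part that bears pin_red3_center but green or orange is not meant.

How it is judged:
On the way, in this order (a step that is already met when the one before it is completed fails the run):
1. every pin present lies in the tray of its own colour (x of pin_red1_center in the frame of tray_red between -0.06 and 0.06 m and y of pin_red1_center in the frame of tray_red between -0.083 and 0.083 m and z of pin_red1_center in the frame of tray_red between 0 and 0.045 m and x of pin_red2_center in the frame of tray_red between -0.06 and 0.06 m and y of pin_red2_center in the frame of tray_red between -0.083 and 0.083 m and z of pin_red2_center in the frame of tray_red between 0 and 0.045 m and x of pin_red3_center in the frame of tray_red between -0.06 and 0.06 m and y of pin_red3_center in the frame of tray_red between -0.083 and 0.083 m and z of pin_red3_center in the frame of tray_red between 0 and 0.045 m and x of pin_yellow1_center in the frame of tray_yellow between -0.06 and 0.06 m and y of pin_yellow1_center in the frame of tray_yellow between -0.083 and 0.083 m and z of pin_yellow1_center in the frame of tray_yellow between 0 and 0.045 m and x of pin_yellow2_center in the frame of tray_yellow between -0.06 and 0.06 m and y of pin_yellow2_center in the frame of tray_yellow between -0.083 and 0.083 m and z of pin_yellow2_center in the frame of tray_yellow between 0 and 0.045 m and x of pin_yellow3_center in the frame of tray_yellow between -0.06 and 0.06 m and y of pin_yellow3_center in the frame of tray_yellow between -0.083 and 0.083 m and z of pin_yellow3_center in the frame of tray_yellow between 0 and 0.045 m), for 0.2 s.
2. the cover lies flat, handle up, on the rubber pad (horizontal distance between cover_grip and pad below 0.05 m and height (world z) of cover_grip between 0.038 and 0.05 m and angle between cover_grip's own z axis and vertical below 0.1 rad), for 0.2 s.
3. the block lies flat on the setter plate (horizontal distance between block_center and setter below 0.03 m and z of block_center in the frame of setter between 0.019 and 0.03 m and angle between block_center's own z axis and vertical below 0.1 rad), for 0.2 s.
At the end, for the whole second after the job is handed in: Each pin present is in its colour's tray (middle inside the walls, under 45 mm above the tray's underside); the cover is flat (0.1 rad), handle up, on the pad, centre within 50 mm of the pad's; the block is flat (0.1 rad) on the setter, centre within 30 mm of the setter's (all of step 1 and all of step 2 and all of step 3); the robot touches nothing.
It fails at once if the sieve is moved by more than 20 mm (distance of sieve from where it was at the start of the episode above 0.02 m).
It fails at once if the jar is moved by more than 20 mm (distance of jar from where it was at the start of the episode above 0.02 m).
It fails at once if the flask is moved by more than 20 mm (distance of flask from where it was at the start of the episode above 0.02 m).
Of pin_red1, pin_red2, pin_red3, pin_yellow1, pin_yellow2, pin_yellow3 only 4 to 6 are there at a start; the rules pass over those that are not, and their reading is None.
At some moment in a run one of tray_red, tray_yellow, setter may be knocked a few centimetres aside while the robot is not near it.
Once in a run the grip may slacken for a moment while it holds something.
It also fails if it takes over 210 s, if anything falls off the work surface, if the arm or the gripper's body presses on something with over 40 N, if the wrist force passes 120 N, or if a joint passes its speed limit or range.

ROBOT

A 7-joint arm with a two-finger parallel gripper is mounted at the origin on the work surface. World frame = base frame: x ahead of the robot, y to its left, z up, the work surface at z = 0. Lengths are in m, angles in rad, forces in N, time in s.
With the tool pointing down it reaches from about 0.4 to 0.85 m from the base axis. Payload 10.4 kg.
Tool frame: the origin (TCP) lies at the very end of the fingers, on their centre line; the grasp point (between the pads) lies 19 mm behind it; z points along the fingers, y is the line along which they close (so a half turn about z gives the same grasp; the last joint's range is limited). The gripper opens to 85 mm and grips with 20 to 120 N. Pads are 22 mm wide; open, the fingers measure 114 mm over their backs; the gripper's body (76 mm by 85 mm) begins 54 mm behind the grasp point. The pads swing forward as they close: fully open they stand 13 mm farther back than shut.
Start: joints at [-1.162, 0.332, -0.065, 1.46, 0.022, 1.35, -0.088], TCP at [0.262, 0.568, 0.202] pointing down, gripper open.
Joint ranges: [-2.6, 2.6], [-0.5, 2.12], [-1.47, 1.34], [0.16, 2.42], [-1.27, 4.41], [0.06, 2.06], [-2.6, 2.6]. Speed limits (rad/s): [2.22, 2.22, 2.79, 2.79, 3.14, 3.14, 3.14].

INTERFACE

Orientations are given as a unit quaternion [x, y, z, w].
In Python, from workcell import * gives the robot as it stands.
- The arm moves only by the tool step_arm, never from a script. Its argument "commands" is one flat list of numbers, 7 for each row, row after row: the finger opening in mm, from 0 to 85.4, then the shift along the world's x, y, z as a fraction of full scale, then the turn, a rotation vector about the world's x, y, z as a fraction of full scale. A call has exactly 10 rows; each row is the pose to reach, as a shift and turn from the pose commanded when the call began, turning the shorter way round; what a row does not reach only later rows make up. Full scale, the value 1, is 0.6 m for a shift and pi rad for a turn. A row lasts 1/8 s, in which the tool goes at most 62.5 mm and 10.7 degrees, less where a joint would pass 70% of its speed; a pose out of reach is approached as far as the arm can. A call with a number of a shift or a turn outside -1 to 1 is refused whole. A call with a gripper value outside its range is refused whole. The fingers move at their own pace and stop on an object; "squeeze" is the grip in N (left out, the last holds). Time passes only in rows, so rows that repeat a pose let the fingers close, or fill a call up. It gives the time, the measured TCP pose, the force, the opening and the grip force at its end, in the units of the state.
- get_obs(): the state, without advancing time (a new reading comes with each control period).
- camera(name): name is "scene" or "top" or "wrist"; returns the picture (400x640x3 uint8, red, green, blue); there is no depth.
- camera_params(name): a dict with "mtx" (3x3 intrinsics, pixels), "extrinsics" (4x4, takes a point from world to camera coordinates); the wrist camera has in their place "tool_from_camera" (4x4, takes a point from camera to tool coordinates, whose origin is the TCP and whose axes are the flange's). Camera axes: x right, y down, z forward; pixel columns grow to the right and rows downward; lengths in m; the calibration is good to about 2 mm. The wrist camera is an equidistant fisheye: a pixel r from the principal point sees the ray r / f radians off the axis. A picture is of the moment at which its call begins: read the wrist's pose just before it. camera_params takes no time and is no camera call.
- hand_in(): hands the job in; it is judged then, once.
The state is a dict: "clock": time; "joint_pos": joint angles; "joint_velocities": joint speeds; "tau": joint torques, N m; "position": TCP position; "ee_rot": TCP orientation; "ft_force": force on the tool from outside, world axes, zero at the start; "torque": the same for the moment, N m; "grip_width": opening from 0.0 (shut) to 1.0 (fully open); "grasp_force": force on a finger pad.
Only numpy, scipy, OpenCV 4.12 (cv2) and the standard library are available. Lean on these libraries where they do the work, as an engineer would, in place of code of your own. Each camera call takes 0.05 s, during which the arm holds its last target. There are 200 camera calls.

## Working session

There is one attempt and no reset: what is moved stays moved. The work goes in short steps, Python scripts to look and compute and a tool call to move; the robot and the scene stay as the last step left them, time stands still between calls to the robot, and variables do not carry over. Pictures are saved under pics/ and viewed, at most 19 in all, crops included, and the job is handed in when it is done.

Besides the shell and the picture viewer there is one more tool, called after ">>>" by a JSON object that holds its "name" and its "arguments", one argument or row to a line. step_arm: Moves the arm, as the interface text tells. Its arguments: {"type":"object","properties":{"commands":{"type":"array","items":{"type":"number"}},"squeeze":{"type":"number"}},"required":["commands"]}

```bash
ls; mkdir -p pics
python3 - <<'E'
from workcell import *
import cv2,numpy as np
np.set_printoptions(precision=4,suppress=True)
o=get_obs();print(o)
for n in("scene","top"):
    cv2.imwrite(f"pics/{n}0.png",camera(n)[:,:,::-1]);p=camera_params(n);print(n,p)
print(camera_params("wrist"))
E
```

```text
pics
{'clock': 0.0, 'joint_pos': array([-1.1616,  0.3329, -0.0647,  1.461 ,  0.0216,  1.3499, -0.0885]), 'joint_velocities': array([-0.0002,  0.0012, -0.0011,  0.0019, -0.0007,  0.0002, -0.0001]), 'tau': array([ -0.0002, -62.5451,   0.0488, -39.16  ,   0.0161,   0.0099,
         0.    ]), 'position': array([0.2614, 0.5672, 0.2011]), 'ee_rot': array([ 0.2142,  0.9768, -0.0007, -0.0001]), 'ft_force': array([-0.069 , -0.5236, -0.3499]), 'torque': array([0.0416, 0.0467, 0.0373]), 'grasp_force': 0.0, 'grip_width': 0.9980795050873932}
scene {'mtx': array([[383.5341,   0.    , 314.5206],
       [  0.    , 383.5341, 199.5878],
       [  0.    ,   0.    ,   1.    ]]), 'extrinsics': array([[ 0.4312,  0.9022,  0.0034, -0.2469],
       [ 0.5559, -0.2627, -0.7887, -0.2409],
       [-0.7107,  0.342 , -0.6148,  1.3424],
       [ 0.    ,  0.    ,  0.    ,  1.    ]])}
top {'mtx': array([[371.2691,   0.    , 320.7761],
       [  0.    , 371.2691, 198.8427],
       [  0.    ,   0.    ,   1.    ]]), 'extrinsics': array([[-0.0142, -0.9991, -0.0399,  0.0218],
       [-0.9866,  0.0205, -0.1617,  0.6053],
       [ 0.1624,  0.0371, -0.986 ,  1.0047],
       [ 0.    ,  0.    ,  0.    ,  1.    ]])}
{'mtx': array([[309.7069,   0.    , 323.0936],
       [  0.    , 309.7069, 193.255 ],
       [  0.    ,   0.    ,   1.    ]]), 'tool_from_camera': array([[-0.0008, -0.96  , -0.2799,  0.0709],
       [ 1.    , -0.0006, -0.0006,  0.0006],
       [ 0.0004, -0.2799,  0.96  , -0.1718],
       [ 0.    ,  0.    ,  0.    ,  1.    ]])}
```

View pics/top0.png

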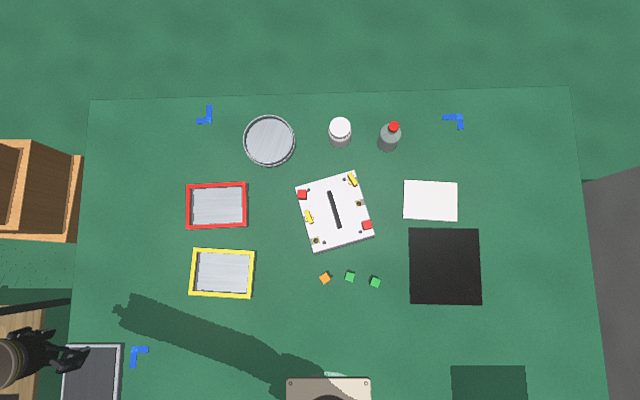

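View pics/scene0.png

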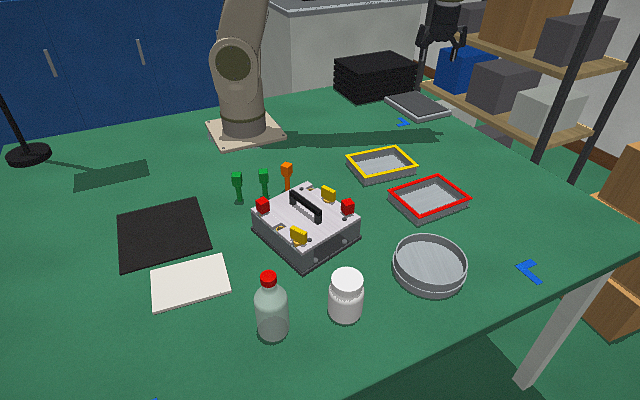

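Top view: the red pins are at (301,195) and (367,225), and the yellow ones at (352,180) and (308,216). The brown spots at (360,203) and (315,240) look like empty sleeves. The look-alikes are an orange pin at (325,278), green pins at (350,277) and (375,281), and the red bottle cap at (393,127). Next I'll do a close crop and the measurements.

```bash
cat > h.py <<'E'
import cv2,numpy as np
from workcell import *
np.set_printoptions(precision=4,suppress=True)
def back(name,px,z):
    p=camera_params(name);K=p["mtx"];E=p["extrinsics"];R,t=E[:3,:3],E[:3,3]
    px=np.atleast_2d(px).astype(float)
    d=np.c_[(px-K[:2,2])/[K[0,0],K[1,1]],np.ones(len(px))]@R
    c=-R.T@t
    return (c+d*((z-c[2])/d[:,2])[:,None])[:,:2]
def proj(name,P):
    p=camera_params(name);q=np.atleast_2d(P)@p["extrinsics"][:3,:3].T+p["extrinsics"][:3,3]
    q=q@p["mtx"].T;return q[:,:2]/q[:,2:]
def blobs(mask,amin=15):
    n,l,s,c=cv2.connectedComponentsWithStats(mask.astype(np.uint8))
    return [(s[i,4],c[i],l==i) for i in range(1,n) if s[i,4]>=amin]
def colmask(im,c):
    h,s,v=cv2.split(cv2.cvtColor(im,cv2.COLOR_RGB2HSV))
    return {'red':((h<6)|(h>174))&(s>150)&(v>80),'yellow':(h>20)&(h<33)&(s>130)&(v>100),
     'white':(s<30)&(v>200),'black':(v<55)}[c]
def rect(name,m,z):
    ys,xs=np.nonzero(m);P=back(name,np.c_[xs,ys],z)
    r=cv2.minAreaRect((P*1000).astype(np.float32));return r
E
python3 - <<'E'
from h import *
im=cv2.imread("pics/top0.png")[:,:,::-1].copy()
for c,z in(("red",.09),("yellow",.09),("white",.01),("black",.006)):
    for a,cc,m in blobs(colmask(im,c),15):
        print(c,a,cc,back("top",cc,z),rect("top",m,{True:.03,False:z}[a>200 and c in('red','yellow')]))
cv2.imwrite("pics/crop0.png",cv2.resize(im[160:295,280:390,::-1],None,fx=5,fy=4.4*5/4.4,interpolation=cv2.INTER_CUBIC)[:600])
E
```

```text
red 86 [393.2791 126.0116] [[ 0.8012 -0.1963]] ((801.21875, -196.89210510253906), (25.020408630371094, 29.38136863708496), 87.49198913574219)
red 705 [214.0823 204.6865] [[0.5887 0.304 ]] ((597.4248046875, 319.89453125), (132.89801025390625, 175.84654235839844), 1.9210033416748047)
red 77 [301.8961 193.987 ] [[0.6135 0.0613]] ((613.484619140625, 61.001983642578125), (22.033784866333008, 22.538427352905273), 89.55485534667969)
red 64 [366.8281 224.4844] [[ 0.5266 -0.1131]] ((526.41943359375, -112.59314727783203), (22.105680465698242, 22.174579620361328), 11.942681312561035)
yellow 58 [352.3621 178.931 ] [[ 0.6525 -0.0779]] ((651.59765625, -76.43051147460938), (36.23884201049805, 15.33765697479248), 31.468923568725586)
yellow 58 [308.4828 216.931 ] [[0.5499 0.0437]] ((550.3187866210938, 43.97351837158203), (36.70780944824219, 12.119880676269531), 25.926237106323242)
yellow 779 [219.5969 272.9666] [[0.4038 0.283 ]] ((403.9220275878906, 297.77117919921875), (177.42311096191406, 132.11114501953125), 85.82551574707031)
white 337 [339.5163 126.5015] [[ 0.8337 -0.0475]] ((833.958984375, -47.
[... 1765 characters left out ...]
84]] ((86.70508575439453, -59.021202087402344), (102.0191421508789, 48.11317825317383), 89.87104034423828)
black 3231 [448.558  279.7679] [[ 0.3741 -0.3444]] ((406.2171325683594, -335.1556396484375), (196.8440704345703, 196.02259826660156), 88.29493713378906)
black 478 [ 33.318  306.0084] [[0.3138 0.8552]] ((315.08984375, 850.4341430664062), (21.08949089050293, 209.03948974609375), 8.043360710144043)
black 2061 [ 43.2499 351.8928] [[0.1868 0.8114]] ((194.35711669921875, 797.303955078125), (140.00631713867188, 235.60618591308594), 7.54359245300293)
black 36 [  8.1667 396.    ] [[0.0695 0.9   ]] ((66.91966247558594, 898.727783203125), (50.68110656738281, 10.460626602172852), 89.95189666748047)
```

View pics/crop0.png

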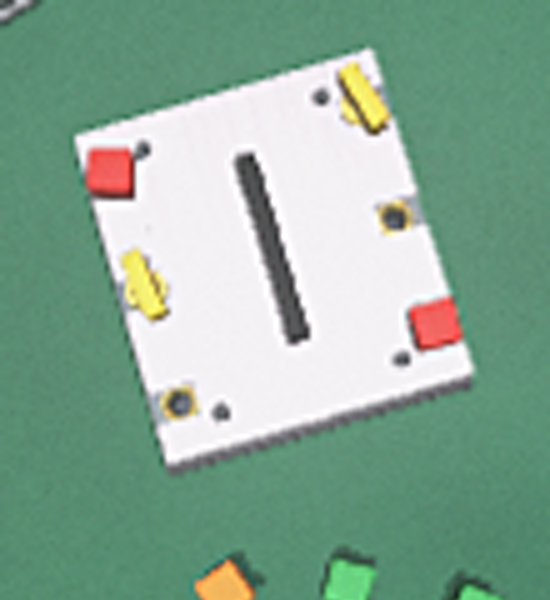

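The crop shows four pins: red at crop (110,172) and (435,322), yellow at (145,285) and (362,98). Two sleeves are empty, at (395,217) and (180,402). The orange and green pins stand off the jig, so they're ruled out. Next is the jig fit.

```bash
cat >> h.py <<'E'
def kab(L,W):
    L,W=np.array(L),np.array(W);a,b=L-L.mean(0),W-W.mean(0)
    th=np.arctan2((a[:,0]*b[:,1]-a[:,1]*b[:,0]).sum(),(a*b).sum())
    R=np.array([[np.cos(th),-np.sin(th)],[np.sin(th),np.cos(th)]]);o=W.mean(0)-R@L.mean(0)
    return o,th,W-(L@R.T+o)
from scipy.spatial.transform import Rotation as Rn
def tool(ydeg,tilt=0,az=0):
    "tool down with y at ydeg, then tilted by tilt deg so tips go toward azimuth az"
    y=np.radians(ydeg);Y=np.array([np.cos(y),np.sin(y),0]);Z=np.array([0,0,-1.]);X=np.cross(Y,Z)
    a=np.radians(az);ax=np.array([np.sin(a),-np.cos(a),0])
    return Rn.from_rotvec(ax*np.radians(tilt))*Rn.from_matrix(np.c_[X,Y,Z])
def delta(p,R=None):
    "fractions from the measured pose to p,R"
    o=get_obs();d=(np.array(p)-o['position'])/.6
    r=np.zeros(3) if R is None else (R*Rn.from_quat(o['ee_rot']).inv()).as_rotvec()/np.pi
    return d.round(4),r.round(4)
E
python3 - <<'E'
from h import *
L=[[.065,.072],[-.065,-.072],[.065,-.072],[0,.072]]
T=[[301.9,194],[366.8,224.5],[352.4,178.9],[308.5,216.9]]
for z in(.088,.098):
    o,th,r=kab(L,back("top",T,z));print(z,o,np.degrees(th),r*1000)
im=cv2.imread("pics/scene0.png")[:,:,::-1].copy()
S=[]
for c in("red","yellow"):
    for a,cc,m in blobs(colmask(im,c),30): print(c,a,cc,back("scene",cc,.088))
# pad, from black in top, box
im=cv2.imread("pics/top0.png")[:,:,::-1]
m=(im.max(2)<60)[220:310,400:490]
for a,cc,mm in blobs(m,1000):
    ys,xs=np.nonzero(mm);print(a,cv2.minAreaRect((back("top",np.c_[xs+400,ys+220],.006)*1000).astype(np.float32)))
print(get_obs()['position'],delta([.5,.0,.3],tool(-75)))
E
```

```text
0.088 [ 0.5703 -0.0259] 15.675808268286117 [[ 0.3892  0.4508]
 [-0.4644 -0.4347]
 [ 0.6922 -0.423 ]
 [-0.617   0.4069]]
0.098 [ 0.5688 -0.026 ] 15.67580826828613 [[ 0.1109 -0.3774]
 [ 0.1271  0.4811]
 [ 0.0223  0.1419]
 [-0.2603 -0.2455]]
red 626 [428.7268 195.4553] [[0.6617 0.2559]]
red 184 [262.163  204.8152] [[ 0.5272 -0.1112]]
red 188 [347.2394 205.9947] [[0.614  0.0624]]
red 255 [267.9255 278.3647] [[ 0.7367 -0.1738]]
yellow 483 [381.0124 161.501 ] [[0.4875 0.2368]]
yellow 196 [327.8367 193.5663] [[0.5533 0.0438]]
yellow 253 [297.8617 235.2095] [[ 0.6545 -0.0779]]
4314 ((413.4268798828125, -335.44183349609375), (196.89439392089844, 210.5394287109375), 88.21676635742188)
[0.2614 0.5673 0.2012] (array([ 0.3977, -0.9455,  0.1647]), array([-0.    , -0.0005, -0.7792]))
```

>>> {"name": "step_arm", "arguments": {
  "commands": [85,0.5127,-0.9888,0.05,0,0,-0.775,85,0.5127,-0.9888,0.05,0,0,-0.775,85,0.5127,-0.9888,0.05,0,0,-0.775,85,0.5127,-0.9888,0.05,0,0,-0.775,85,0.5127,-0.9888,0.05,0,0,-0.775,85,0.5127,-0.9888,0.05,0,0,-0.775,85,0.5127,-0.9888,0.05,0,0,-0.775,85,0.5127,-0.9888,0.05,0,0,-0.775,85,0.5127,-0.9888,0.05,0,0,-0.775,85,0.5127,-0.9888,0.05,0,0,-0.775],
  "squeeze": 60
}}

```text
clock: 1.35
position: [0.5494, 0.0115, 0.23]
ee_rot: [0.915, 0.403, 0.0, -0.0]
ft_force: [-0.1, 0.8, -0.5]
grip_width: 0.992
grasp_force: 0.0
```

Run:
```python
from h import *
o=get_obs();print(o['position'],o['ee_rot'],o['joint_pos'],delta([.569,-.026,.22],tool(-74.3)))
```

```text
[0.5494 0.0115 0.23  ] [ 0.9153  0.4027  0.0001 -0.    ] [-0.5713  0.152   0.5252  1.647  -0.0778  1.3633 -0.7769] (array([ 0.0326, -0.0626, -0.0167]), array([-0.    ,  0.0001, -0.1767]))
```

>>> {"name": "step_arm", "arguments": {
  "commands": [85,0.0326,-0.0626,-0.0167,0,0,-0.1767,85,0.0326,-0.0626,-0.0167,0,0,-0.1767,85,0.0326,-0.0626,-0.0167,0,0,-0.1767,85,0.0326,-0.0626,-0.0167,0,0,-0.1767,85,0.0326,-0.0626,-0.0167,0,0,-0.1767,85,0.0326,-0.0626,-0.0167,0,0,-0.1767,85,0.0326,-0.0626,-0.0167,0,0,-0.1767,85,0.0326,-0.0626,-0.0167,0,0,-0.1767,85,0.0326,-0.0626,-0.0167,0,0,-0.1767,85,0.0326,-0.0626,-0.0167,0,0,-0.1767]
}}

```text
clock: 2.6
position: [0.5685, -0.0242, 0.2199]
ee_rot: [0.99, 0.139, 0.0, 0.0]
ft_force: [-0.9, 0.0, -0.6]
grip_width: 0.993
grasp_force: 0.0
```

```bash
cat >> h.py <<'E'
def wback(im_px,z,o):
    p=camera_params("wrist");K=p["mtx"];T=p["tool_from_camera"]
    q=np.atleast_2d(im_px).astype(float)-K[:2,2];r=np.linalg.norm(q,axis=1);th=r/K[0,0]
    d=np.c_[q/np.maximum(r,1e-9)[:,None]*np.sin(th)[:,None],np.cos(th)]
    R=Rn.from_quat(o['ee_rot']).as_matrix()
    c=R@T[:3,3]+o['position'];d=d@T[:3,:3].T@R.T
    return (c+d*((z-c[2])/d[:,2])[:,None])[:,:2]
E
python3 - <<'E'
from h import *
o=get_obs();print(o['position'],o['ee_rot'])
im=camera("wrist");cv2.imwrite("pics/w1.png",im[:,:,::-1])
for c in("red","yellow"):
    for a,cc,m in blobs(colmask(im,c),80):
        ys,xs=np.nonzero(m);print(c,a,cc,wback(cc,.1,o),cv2.minAreaRect((wback(np.c_[xs,ys],.1,o)*1000).astype(np.float32)))
E
```

```text
[ 0.5685 -0.0242  0.2199] [0.9902 0.1394 0.     0.    ]
red 607 [546.8863  33.3427] [[ 0.8046 -0.2178]] ((804.484619140625, -218.5413818359375), (31.79267692565918, 44.87808609008789), 43.99714279174805)
red 2322 [103.6792  87.1158] [[0.6063 0.24  ]] ((604.7435302734375, 256.7684020996094), (106.7634506225586, 143.99989318847656), 1.8172646760940552)
red 428 [247.1706 112.2734] [[0.6126 0.0637]] ((612.9077758789062, 62.13160705566406), (22.585683822631836, 22.546751022338867), 0.27080491185188293)
red 457 [392.2341 239.7155] [[ 0.5264 -0.1117]] ((527.0474853515625, -111.51297760009766), (25.68113899230957, 24.35277557373047), 14.240518569946289)
yellow 462 [400.8398 114.2013] [[ 0.6511 -0.0772]] ((651.1144409179688, -77.31413269042969), (36.856380462646484, 12.30394172668457), 29.605628967285156)
yellow 1962 [101.1402 213.9317] [[0.4551 0.2264]] ((448.33099365234375, 239.15782165527344), (144.59588623046875, 108.59894561767578), 85.71977996826172)
yellow 416 [251.5986 178.375 ] [[0.5507 0.0443]] ((550.41552734375, 44.208946228027344), (37.13777160644531, 11.79835319519043), 24.95842933654785)
```

View pics/w1.png

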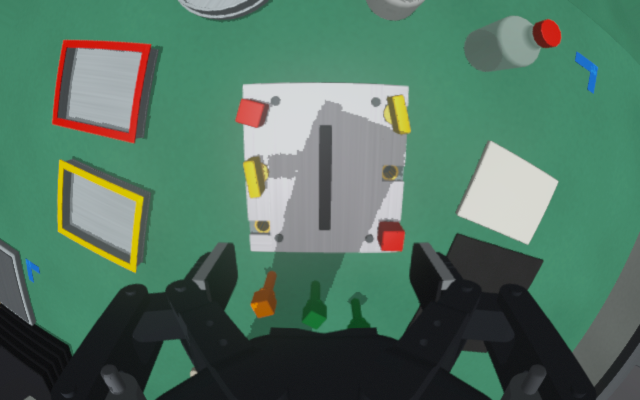

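>>> {"name": "step_arm", "arguments": {
  "commands": [60,0.0732,0.1428,-0.1,0,0,-0.0872,60,0.0732,0.1428,-0.1,0,0,-0.0872,60,0.0732,0.1428,-0.1,0,0,-0.0872,60,0.0732,0.1428,-0.1,0,0,-0.0872,60,0.0732,0.1428,-0.1,0,0,-0.0872,60,0.0732,0.1428,-0.1,0,0,-0.0872,60,0.0732,0.1428,-0.1,0,0,-0.0872,60,0.0732,0.1428,-0.1,0,0,-0.0872,60,0.0732,0.1428,-0.1,0,0,-0.0872,60,0.0732,0.1428,-0.1,0,0,-0.0872]
}}

```text
clock: 3.9
position: [0.6125, 0.0615, 0.16]
ee_rot: [1.0, 0.003, 0.0, 0.0]
ft_force: [-0.9, -0.7, -0.9]
grip_width: 0.703
grasp_force: 0.0
```

Run:
```python
from h import *
print(delta([.6124,.0615,.075],tool(-90)))
```

```text
(array([-0.0001, -0.0001, -0.1416]), array([ 0.    ,  0.    , -0.0018]))
```

Accurate. Now descend and close.

>>> {"name": "step_arm", "arguments": {
  "commands": [60,0,0,-0.07,0,0,0,60,0,0,-0.12,0,0,0,60,0,0,-0.1416,0,0,0,60,0,0,-0.1416,0,0,0,5,0,0,-0.1416,0,0,0,5,0,0,-0.1416,0,0,0,5,0,0,-0.1416,0,0,0,5,0,0,-0.1416,0,0,0,5,0,0,-0.1416,0,0,0,5,0,0,-0.1416,0,0,0],
  "squeeze": 60
}}

```text
clock: 5.15
position: [0.6124, 0.0615, 0.075]
ee_rot: [1.0, 0.003, 0.0, 0.0]
ft_force: [0.1, 1.1, -0.6]
grip_width: 0.058
grasp_force: 0.0
```

Run:
```python
from h import *
o=get_obs();print(o['position'],o['grip_width'])
a=camera("wrist");b=camera("scene");t=camera("top")
s=cv2.resize(b[150:290,220:400],None,fx=2.5,fy=2.5)
t=cv2.resize(t[150:270,280:390],None,fx=3,fy=3)
w=a[:350,180:460]
H=360;f=lambda x:np.vstack([x[:H],np.zeros((max(0,H-len(x)),x.shape[1],3),np.uint8)])
m=np.hstack([f(s)[:,:420],f(t)[:,:330]])
m=m[:, :800]
cv2.imwrite("pics/c2.png",m[:,:,::-1])
```

```text
[0.6124 0.0615 0.075 ] 0.05830817058104088
```

View pics/c2.png

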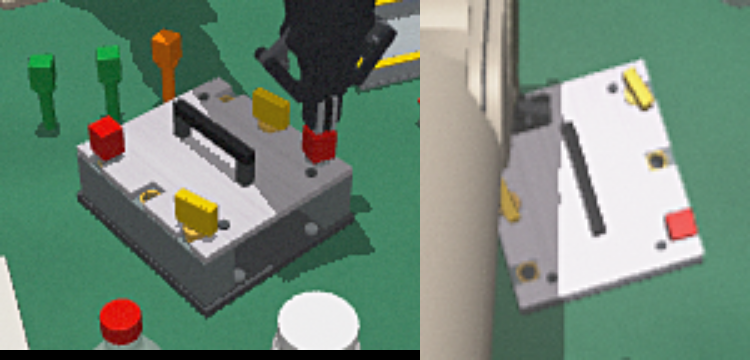

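```bash
python3 - <<'E'
from h import *
q=proj("scene",[[.6124,.0615,.075],[.6124,.0615,.103],[.6124,.0615,.073],[.6124,.0615,.09]])
print((q-[220,150])*2.5)
im=cv2.imread("pics/c2.png")[:350,:420,::-1].copy()
for a,cc,m in blobs(colmask(im,'red'),30):ys,xs=np.nonzero(m);print(cc,xs.min(),xs.max(),ys.min(),ys.max())
im=cv2.resize(cv2.imread("pics/scene0.png")[150:290,220:400,::-1],None,fx=2.5,fy=2.5)
for a,cc,m in blobs(colmask(im,'red'),30):ys,xs=np.nonzero(m);print('before',cc,xs.min(),xs.max(),ys.min(),ys.max())
E
python3 - <<'E'
import sys;sys.path.insert(0,'.')
from h import *
a=camera("wrist");cv2.imwrite("pics/w2.png",cv2.resize(a[120:400,200:440],None,fx=2,fy=2)[:,:,::-1])
E
```

```text
[[315.6296 150.2489]
 [317.3148 126.2906]
 [315.5118 151.9245]
 [316.5242 137.5316]]
[106.2922 137.727 ] 88 123 116 160
[318.6703 144.5135] 303 336 125 162
[120.5428 321.211 ] 100 141 299 344
before [436.4424 106.0019] 418 449 90 128
before [106.204  137.7075] 88 123 116 160
before [318.8952 140.7629] 303 336 120 162
before [120.558  321.2204] 100 141 299 344
```

View pics/w2.png

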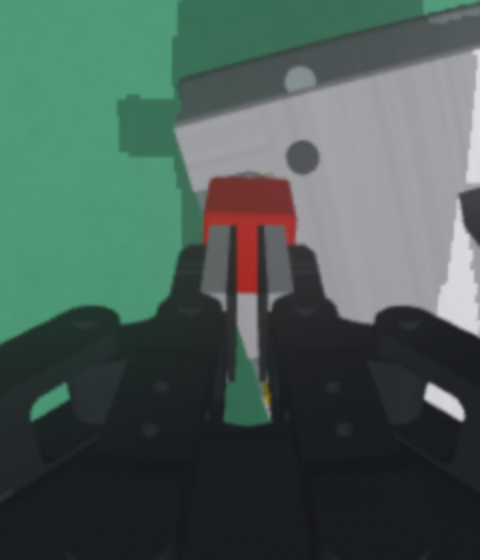

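```bash
cat >> h.py <<'E'
def wproj(P,o=None):
    "tool-frame points (or world if o given) to wrist pixels"
    p=camera_params("wrist");K=p["mtx"];T=np.linalg.inv(p["tool_from_camera"]);P=np.atleast_2d(P)
    if o is not None: P=Rn.from_quat(o['ee_rot']).inv().apply(P-o['position'])
    q=P@T[:3,:3].T+T[:3,3];r=np.linalg.norm(q[:,:2],axis=1);th=np.arctan2(r,q[:,2])
    return q[:,:2]/r[:,None]*(th*K[0,0])[:,None]+K[:2,2]
E
python3 - <<'E'
from h import *
o=get_obs();print(o['position'])
P=[[x,y,z] for x in(0,.011) for y in (0,.005) for z in(0,-.01,-.02,-.03,-.04)]
print(np.c_[P,(wproj(P)-[200,120])*2])
g=[[.6124+dx,.0615+dy,z] for z in(.073,.103) for dx in(-.012,.012) for dy in(-.012,.012)]
print(np.c_[g,(wproj(g,o)-[200,120])*2])
E
```

```text
[0.6124 0.0615 0.075 ]
[[  0.       0.       0.     247.5077 215.4379]
 [  0.       0.      -0.01   247.5788 228.9581]
 [  0.       0.      -0.02   247.6572 243.9492]
 [  0.       0.      -0.03   247.7441 260.6444]
 [  0.       0.      -0.04   247.8407 279.3226]
 [  0.       0.005    0.     264.1687 215.4068]
 [  0.       0.005   -0.01   265.1189 228.9203]
 [  0.       0.005   -0.02   266.1674 243.9028]
 [  0.       0.005   -0.03   267.3289 260.5871]
 [  0.       0.005   -0.04   268.6207 279.2513]
 [  0.011    0.       0.     247.506  180.9377]
 [  0.011    0.      -0.01   247.5796 192.923 ]
 [  0.011    0.      -0.02   247.6612 206.2797]
 [  0.011    0.      -0.03   247.7523 221.2429]
 [  0.011    0.      -0.04   247.8545 238.0996]
 [  0.011    0.005    0.     264.5031 180.9154]
 [  0.011    0.005   -0.01   265.5072 192.8951]
 [  0.011    0.005   -0.02   266.6214 206.2446]
 [  0.011    0.005   -0.03   267.8638 221.1983]
 [  0.011    0.005   -0.04   269.2561 238.0426]]
[[  0.6004   0.0495   0.073  285.8137 248.6021]
 [  0.6004   0.0735   0.073  208.5129 248.2786]
 [  0.6244   0.0495   0.073  288.011  175.7123]
 [  0.6244   0.0735   0.073  207.2005 175.3453]
 [  0.6004   0.0495   0.103  292.3623 297.1239]
 [  0.6004   0.0735   0.103  202.3147 296.7776]
 [  0.6244   0.0495   0.103  295.6129 214.6093]
 [  0.6244   0.0735   0.103  200.1421 214.1999]]
```

The pin is where I computed it, but the fingertips end about 30 mm above the reported TCP. The wrist and scene views agree on this, so the pads closed just above the grip. I'll open and go deeper in guarded steps.

>>> {"name": "step_arm", "arguments": {
  "commands": [60,0,0,0,0,0,0,60,0,0,0,0,0,0,60,0,0,0,0,0,0,60,0,0,0,0,0,0,60,0,0,0,0,0,0,60,0,0,-0.01,0,0,0,60,0,0,-0.018,0,0,0,60,0,0,-0.025,0,0,0,60,0,0,-0.025,0,0,0,60,0,0,-0.025,0,0,0]
}}

```text
clock: 6.6
position: [0.6125, 0.0615, 0.0601]
ee_rot: [1.0, 0.003, 0.0, 0.0]
ft_force: [0.2, 0.4, -0.1]
grip_width: 0.703
grasp_force: 0.0
```

Run:
```python
from h import *
o=get_obs();print(o['position'],o['ft_force'],o['grip_width'])
b=camera("scene");a=camera("wrist")
m=np.hstack([cv2.resize(b[150:250,270:400],None,fx=4,fy=4)[:400],a[120:,195:455]])[:, :790] if 0 else np.hstack([cv2.resize(b[150:230,290:390],None,fx=4,fy=4),cv2.resize(a[120:280,180:460],None,fx=2,fy=2)[:320,:480]])
cv2.imwrite("pics/c3.png",m[:,:,::-1])
```

```text
[0.6125 0.0615 0.0601] [ 0.1859  0.3686 -0.1114] 0.7025813755537222
```

View pics/c3.png

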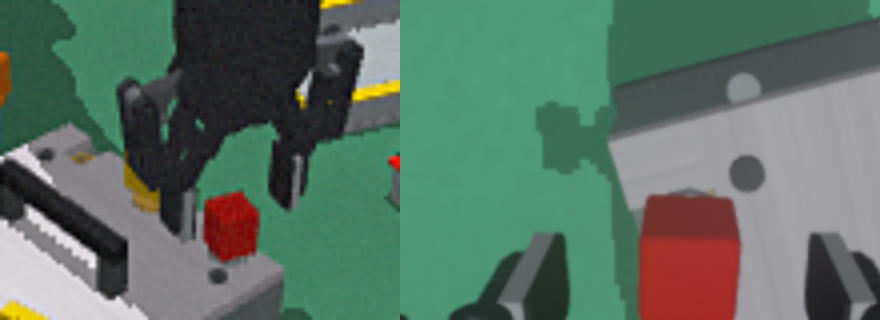

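Run:
```python
from h import *
for x in(.60,.6125,.6235):
  for z in(.06,.075,.09,.1):
    P=[[x,.0615-.03,z],[x,.0615+.03,z]]
    print(x,z,proj("scene",P).ravel(),wproj(P,get_obs()).ravel())
print("obs scene 336.2 208.7 363.2 202 ; wrist 385 237 260 237")
```

```text
0.6 0.06 [331.9819 215.5323 354.3942 208.5326] [371.9409 246.1553 275.2638 245.7456]
0.6 0.075 [332.1871 210.5472 354.8241 203.5893] [375.6516 257.4832 271.6256 257.0581]
0.6 0.09 [332.3967 205.4566 355.2629 198.5439] [379.902  270.5773 267.4565 270.1393]
0.6 0.1 [332.5389 202.0025 355.5605 195.1219] [383.0863 280.4732 264.3318 280.0291]
0.6125 0.06 [334.5047 218.7181 357.0804 211.5769] [373.2338 227.6547 274.1988 227.2176]
0.6125 0.075 [334.7387 213.7159 357.5423 206.6159] [377.2218 237.9034 270.3041 237.4458]
0.6125 0.09 [334.9777 208.6067 358.0139 201.5513] [381.8361 249.8624 265.7956 249.3858]
0.6125 0.1 [335.1399 205.1394 358.3339 198.1157] [385.3277 258.9851 262.3825 258.4977]
0.6235 0.06 [336.7672 221.5752 359.4884 214.3059] [374.3167 210.5755 273.3228 210.1125]
0.6235 0.075 [337.0275 216.5582 359.9796 209.3295] [378.5447 219.688  269.208  219.1991]
0.6235 0.09 [337.2934 211.433  360.4811 204.2483] [383.4792 230.4064 264.4033 229.8917]
0.6235 0.1 [337.4738 207.9542 360.8213 200.8009] [387.2451 238.6484 260.7344 238.1175]
obs scene 336.2 208.7 363.2 202 ; wrist 385 237 260 237
```

The tips sit about 30 mm behind the reported TCP, and more when open. I'll go down a further 13 mm and close.

>>> {"name": "step_arm", "arguments": {
  "commands": [60,0,0,-0.01,0,0,0,60,0,0,-0.02,0,0,0,60,0,0,-0.02,0,0,0,5,0,0,-0.02,0,0,0,5,0,0,-0.02,0,0,0,5,0,0,-0.02,0,0,0,5,0,0,-0.02,0,0,0,5,0,0,-0.02,0,0,0,5,0,0,-0.02,0,0,0,5,0,0,-0.02,0,0,0],
  "squeeze": 60
}}

```text
clock: 7.95
position: [0.6127, 0.0615, 0.0483]
ee_rot: [1.0, 0.003, 0.0, -0.0]
ft_force: [-1.0, 0.1, 5.2]
grip_width: 0.267
grasp_force: 60.0
```

Pin held. Lift it, then carry it over the red tray while tilting.

>>> {"name": "step_arm", "arguments": {
  "commands": [5,0,0,0.06,0,0,0,5,0,0,0.12,0,0,0,5,0,0,0.2,0,0,0,5,0.0055,0.15,0.2,0,-0.05,0,5,0.0055,0.25,0.2,0,-0.1,0,5,0.0055,0.35,0.2,0,-0.15,0,5,0.0055,0.45,0.2,0,-0.2,0,5,0.0055,0.489,0.2,0,-0.25,0,5,0.0055,0.489,0.2,0,-0.278,0,5,0.0055,0.489,0.2,0,-0.278,0]
}}

```text
clock: 9.2
position: [0.6157, 0.3378, 0.1484]
ee_rot: [0.93, -0.0, 0.367, 0.013]
ft_force: [0.2, -0.1, -4.8]
grip_width: 0.27
grasp_force: 60.7
```

Run:
```python
from h import *
o=get_obs();print(o['position'],o['joint_pos'],o['grip_width'])
R=Rn.from_quat(o['ee_rot']).as_matrix();print(R[:,2],R[:,1])
im=camera("scene");
for c in("red","yellow"):
    for a,cc,m in blobs(colmask(im,c),30):print(c,a,cc)
cv2.imwrite("pics/c4.png",cv2.resize(im[60:300,220:480],None,fx=2.3,fy=2.3)[:,:,::-1])
```

```text
[0.6157 0.3378 0.1484] [-1.8777  0.4603  1.23    2.0022  0.2423  0.4437 -2.5691] 0.2699822793483258
[ 0.6827 -0.0242 -0.7303] [-0.0099 -0.9997  0.0239]
red 106 [446.8113 140.5472]
red 627 [428.74   195.4242]
red 186 [262.2366 204.8387]
red 255 [267.9255 278.3647]
yellow 470 [380.6    161.6043]
yellow 196 [327.8622 193.5714]
yellow 249 [297.9036 235.1124]
```

View pics/c4.png

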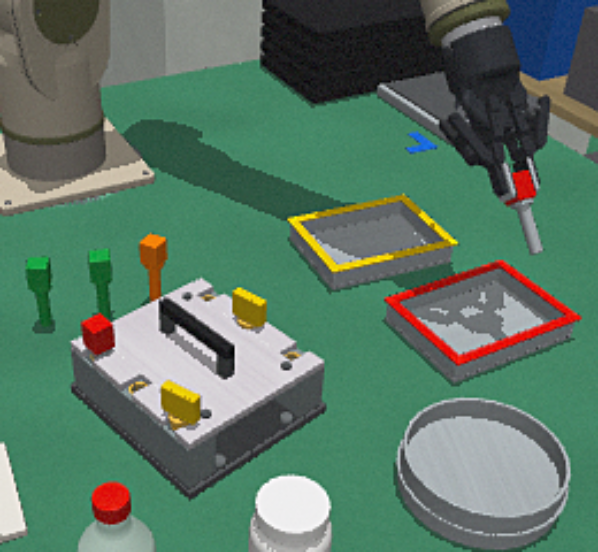

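Run:
```python
from h import *
print(delta([.604,.348,.15],tool(-62,50,28)), delta([.604,.348,.15],tool(-62,45,28)))
```

```text
(array([-0.0132,  0.002 ,  0.0028]), array([ 0.0174, -0.0334,  0.1548])) (array([-0.0132,  0.002 ,  0.0028]), array([ 0.0105, -0.0062,  0.1546]))
```

>>> {"name": "step_arm", "arguments": {
  "commands": [5,-0.0132,0.002,0.0028,0.0174,-0.0334,0.1548,5,-0.0132,0.002,0.0028,0.0174,-0.0334,0.1548,5,-0.0132,0.002,0.0028,0.0174,-0.0334,0.1548,5,-0.0132,0.002,0.0028,0.0174,-0.0334,0.1548,5,-0.0132,0.002,0.0028,0.0174,-0.0334,0.1548,5,-0.0132,0.002,0.0028,0.0174,-0.0334,0.1548,5,-0.0132,0.002,0.0028,0.0174,-0.0334,0.1548,5,-0.0132,0.002,0.0028,0.0174,-0.0334,0.1548,5,-0.0132,0.002,0.0028,0.0174,-0.0334,0.1548,5,-0.0132,0.002,0.0028,0.0174,-0.0334,0.1548]
}}

```text
clock: 10.5
position: [0.6083, 0.3388, 0.1544]
ee_rot: [0.885, 0.214, 0.402, -0.099]
ft_force: [-0.4, -0.5, -1.3]
grip_width: 0.269
grasp_force: 60.7
```

Run:
```python
from h import *
o=get_obs();print(o['position'],o['joint_pos'],o['grip_width'])
print(Rn.from_quat(o['ee_rot']).as_matrix()[:,2],delta([.604,.348,.034],tool(-62,50,28)))
im=camera("top")
for a,cc,m in blobs(colmask(im,'red'),200): print(a,cc,rect("top",m,.03))
```

```text
[0.6083 0.3388 0.1544] [-1.5895  0.0642  0.9951  2.2178  0.9111  0.0657 -2.6026] 0.2687012960585673
[ 0.6694  0.3479 -0.6565] (array([-0.0072,  0.0153, -0.2006]), array([ 0.0016, -0.0056,  0.004 ]))
579 [217.8618 199.3299] ((598.2589111328125, 320.65283203125), (131.9199981689453, 175.84425354003906), 1.2553799152374268)
```

Run:
```python
from h import *
print(delta([.600,.355,.15],tool(-45,32,45)))
```

```text
(array([-0.0139,  0.027 , -0.0074]), array([-0.0568,  0.0758,  0.0979]))
```

>>> {"name": "step_arm", "arguments": {
  "commands": [5,-0.0139,0.027,-0.0074,-0.0568,0.0758,0.0979,5,-0.0139,0.027,-0.0074,-0.0568,0.0758,0.0979,5,-0.0139,0.027,-0.0074,-0.0568,0.0758,0.0979,5,-0.0139,0.027,-0.0074,-0.0568,0.0758,0.0979,5,-0.0139,0.027,-0.0074,-0.0568,0.0758,0.0979,5,-0.0139,0.027,-0.0074,-0.0568,0.0758,0.0979,5,-0.0139,0.027,-0.0074,-0.0568,0.0758,0.0979,5,-0.0139,0.027,-0.0074,-0.0568,0.0758,0.0979,5,-0.0139,0.027,-0.0074,-0.0568,0.0758,0.0979,5,-0.0139,0.027,-0.0074,-0.0568,0.0758,0.0979]
}}

```text
clock: 11.8
position: [0.5995, 0.3552, 0.1498]
ee_rot: [0.888, 0.368, 0.255, -0.105]
ft_force: [-0.4, 1.0, -1.4]
grip_width: 0.27
grasp_force: 60.7
```

Run:
```python
from h import *
o=get_obs();print(o['position'],o['joint_pos'],o['grip_width'])
print(Rn.from_quat(o['ee_rot']).as_matrix()[:,2],delta([.600,.355,.039],tool(-45,32,45)))
```

```text
[0.5995 0.3552 0.1498] [-0.7554  0.1662  0.2482  1.912  -0.3473  0.5509 -1.058 ] 0.2697456867291763
[ 0.3745  0.3746 -0.8482] (array([ 0.0009, -0.0003, -0.1846]), array([ 0.0001, -0.0001, -0.    ]))
```

Good posture now, so lower and release.

>>> {"name": "step_arm", "arguments": {
  "commands": [5,0,0,-0.06,0,0,0,5,0,0,-0.11,0,0,0,5,0,0,-0.15,0,0,0,5,0,0,-0.17,0,0,0,5,0,0,-0.1846,0,0,0,5,0,0,-0.1846,0,0,0,45,0,0,-0.1846,0,0,0,45,0,0,-0.1846,0,0,0,45,0,0,-0.1846,0,0,0,45,0,0,-0.1846,0,0,0]
}}

```text
clock: 13.05
position: [0.6002, 0.355, 0.0395]
ee_rot: [0.888, 0.368, 0.255, -0.106]
ft_force: [1.0, -0.0, -0.1]
grip_width: 0.522
grasp_force: 0.0
```

>>> {"name": "step_arm", "arguments": {
  "commands": [45,-0.02,-0.02,0.08,0,0,0,45,-0.05,-0.05,0.2,0,0,0,45,-0.05,-0.05,0.2,0,0,0,45,-0.05,-0.05,0.2,0,0,0,45,-0.05,-0.05,0.2,0,0,0,45,-0.05,-0.05,0.2,0,0,0,45,-0.05,-0.05,0.2,0,0,0,45,-0.05,-0.05,0.2,0,0,0,45,-0.05,-0.05,0.2,0,0,0,45,-0.05,-0.05,0.2,0,0,0]
}}

```text
clock: 14.3
position: [0.5701, 0.3248, 0.1593]
ee_rot: [0.888, 0.368, 0.255, -0.105]
ft_force: [1.8, -0.1, -0.0]
grip_width: 0.524
grasp_force: 0.0
```

Run:
```python
from h import *
o=get_obs();print(o['position'],o['joint_pos'])
print('to yel1',delta([.5505,.044,.14],tool(25-90)))
b=camera("scene")
cv2.imwrite("pics/c5.png",cv2.resize(b[100:260,320:500],None,fx=3,fy=3)[:,:,::-1])
```

```text
[0.5701 0.3248 0.1593] [-0.7745  0.0667  0.2816  1.9975 -0.3208  0.5625 -1.0572]
to yel1 (array([-0.0327, -0.4681, -0.0322]), array([-0.1025,  0.1464, -0.1081]))
```

View pics/c5.png

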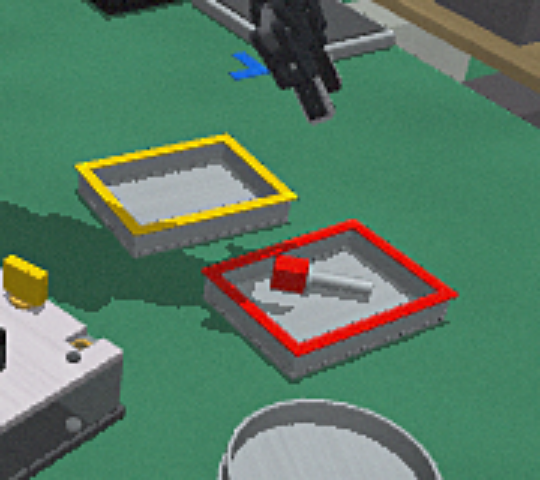

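Red pin 1 lies in the red tray, its grip at crop (290,275). Next is yellow pin 1.

>>> {"name": "step_arm", "arguments": {
  "commands": [45,-0.0327,-0.4681,-0.0322,-0.1025,0.1464,-0.1081,45,-0.0327,-0.4681,-0.0322,-0.1025,0.1464,-0.1081,45,-0.0327,-0.4681,-0.0322,-0.1025,0.1464,-0.1081,45,-0.0327,-0.4681,-0.0322,-0.1025,0.1464,-0.1081,45,-0.0327,-0.4681,-0.0322,-0.1025,0.1464,-0.1081,45,-0.0327,-0.4681,-0.0322,-0.1025,0.1464,-0.1081,45,-0.0327,-0.4681,-0.0322,-0.1025,0.1464,-0.1081,45,-0.0327,-0.4681,-0.0322,-0.1025,0.1464,-0.1081,45,-0.0327,-0.4681,-0.0322,-0.1025,0.1464,-0.1081,45,-0.0327,-0.4681,-0.0322,-0.1025,0.1464,-0.1081]
}}

```text
clock: 15.6
position: [0.5505, 0.0444, 0.14]
ee_rot: [0.976, 0.217, -0.0, -0.0]
ft_force: [0.8, -0.0, -0.2]
grip_width: 0.524
grasp_force: 0.0
```

Run:
```python
from h import *
o=get_obs();print(o['position'],o['joint_pos'])
im=camera("wrist")
for a,cc,m in blobs(colmask(im,"yellow"),80):
    ys,xs=np.nonzero(m);print(a,cc,wback(cc,.1,o),cv2.minAreaRect((wback(np.c_[xs,ys],.1,o)*1000).astype(np.float32)))
print(delta([.5505,.044,.048],tool(25-90)))
```

```text
[0.5505 0.0444 0.14  ] [-0.5883  0.225   0.4883  1.7617 -0.1134  1.1828 -1.2011]
3078 [ 94.8047 203.3369] [[0.4651 0.2287]] ((455.794189453125, 242.31802368164062), (134.6110382080078, 101.14549255371094), 85.77771759033203)
1365 [507.4652 154.6418] [[ 0.6489 -0.0686]] ((646.66796875, -68.07231140136719), (39.073463439941406, 34.37548065185547), 29.08446502685547)
1004 [323.4313 202.1275] [[0.5534 0.0458]] ((551.9480590820312, 46.26322937011719), (41.8770751953125, 18.841655731201172), 16.192167282104492)
(array([ 0.0001, -0.0005, -0.1533]), array([-0.    , -0.0001, -0.0002]))
```

>>> {"name": "step_arm", "arguments": {
  "commands": [45,0,0,-0.06,0,0,0,45,0,0,-0.11,0,0,0,45,0,0,-0.1533,0,0,0,45,0,0,-0.1533,0,0,0,0,0,0,-0.1533,0,0,0,0,0,0,-0.1533,0,0,0,0,0,0,-0.1533,0,0,0,0,0,0,-0.1533,0,0,0,0,0,0,-0.1533,0,0,0,0,0,0,-0.1533,0,0,0],
  "squeeze": 60
}}

```text
clock: 16.9
position: [0.5515, 0.0442, 0.0494]
ee_rot: [0.976, 0.216, 0.001, -0.0]
ft_force: [-2.0, -0.8, 6.3]
grip_width: 0.13
grasp_force: 59.4
```

Run:
```python
from h import *
o=get_obs();print(o['position'],o['ft_force'],o['grip_width'])
a=np.radians(45);u=np.array([np.cos(a),np.sin(a)]);n=np.array([-u[1],u[0]])
t=np.array([.405,.2985])
for s in(.022,-.022):print(t+s*n+.0265*u,delta([*(t+s*n+.0265*u),.15],tool(-45,32,45)))
```

```text
[0.5515 0.0442 0.0494] [-1.9791 -0.834   6.3154] 0.1300449352870839
[0.4082 0.3328] (array([-0.2388,  0.4811,  0.1676]), array([ 0.1021, -0.1458,  0.1082]))
[0.4393 0.3017] (array([-0.1869,  0.4292,  0.1676]), array([ 0.1021, -0.1458,  0.1082]))
```

>>> {"name": "step_arm", "arguments": {
  "commands": [0,0,0,0.06,0,0,0,0,0,0,0.13,0,0,0,0,0,0,0.2,0,0,0,0,-0.05,0.1,0.2,0.0,0.0,0.0,0,-0.1,0.2,0.2,0.02,-0.03,0.02,0,-0.15,0.3,0.2,0.04,-0.06,0.045,0,-0.2388,0.4,0.2,0.06,-0.09,0.065,0,-0.2388,0.4811,0.18,0.08,-0.12,0.085,0,-0.2388,0.4811,0.1676,0.1021,-0.1458,0.1082,0,-0.2388,0.4811,0.1676,0.1021,-0.1458,0.1082]
}}

```text
clock: 18.15
position: [0.4054, 0.3315, 0.147]
ee_rot: [0.889, 0.368, 0.252, -0.105]
ft_force: [0.6, -0.4, -1.1]
grip_width: 0.129
grasp_force: 60.0
```

Run:
```python
from h import *
o=get_obs();print(o['position'],o['joint_pos'],o['grip_width'])
print(delta([.4082,.3328,.041],tool(-45,32,45)))
im=camera("top")
for a,cc,m in blobs(colmask(im,'yellow'),200): print(a,cc,rect("top",m,.03))
im=camera("scene")
for a,cc,m in blobs(colmask(im,'yellow'),60): print(a,cc)
```

```text
[0.4054 0.3315 0.147 ] [-0.9435 -0.2559  0.1597  2.3063  0.0696  0.5357 -1.6123] 0.12926311340069044
(array([ 0.0046,  0.0022, -0.1767]), array([ 0.0011, -0.0013, -0.0002]))
589 [228.0289 268.9372] ((403.72900390625, 297.96893310546875), (177.79066467285156, 132.52284240722656), 85.82653045654297)
69 [392.0435 110.1449]
486 [381.3724 161.8642]
247 [297.8907 235.0486]
```

>>> {"name": "step_arm", "arguments": {
  "commands": [0,0.002,0,-0.06,0,0,0,0,0.002,0,-0.11,0,0,0,0,0.002,0,-0.15,0,0,0,0,0.002,0,-0.17,0,0,0,0,0.002,0,-0.178,0,0,0,0,0.002,0,-0.178,0,0,0,45,0.002,0,-0.178,0,0,0,45,0.002,0,-0.178,0,0,0,45,0.002,0,-0.178,0,0,0,45,0.002,0,-0.178,0,0,0]
}}

```text
clock: 19.5
position: [0.4084, 0.3328, 0.0419]
ee_rot: [0.888, 0.368, 0.254, -0.105]
ft_force: [-0.7, -0.2, -0.6]
grip_width: 0.526
grasp_force: 0.0
```

>>> {"name": "step_arm", "arguments": {
  "commands": [45,-0.02,-0.02,0.08,0,0,0,45,-0.03,-0.03,0.2,0,0,0,45,-0.03,-0.03,0.2,0,0,0,45,-0.03,-0.03,0.2,0,0,0,45,-0.03,-0.03,0.2,0,0,0,45,-0.03,-0.03,0.2,0,0,0,45,-0.03,-0.03,0.2,0,0,0,45,-0.03,-0.03,0.2,0,0,0,45,-0.03,-0.03,0.2,0,0,0,45,-0.03,-0.03,0.2,0,0,0]
}}

```text
clock: 20.75
position: [0.3904, 0.3146, 0.1617]
ee_rot: [0.888, 0.368, 0.254, -0.105]
ft_force: [0.4, 0.4, 0.2]
grip_width: 0.522
grasp_force: 0.0
```

Run:
```python
from h import *
o=get_obs();print(o['position'],o['joint_pos'])
print('to yel2',delta([.6512,-.0776,.15],tool(29.6-90)))
b=camera("scene")
for c in("red","yellow"):
  for a,cc,m in blobs(colmask(b,c),30): print(c,a,cc)
cv2.imwrite("pics/c6.png",cv2.resize(b[100:240,320:480],None,fx=3,fy=3)[:,:,::-1])
```

```text
[0.3904 0.3146 0.1617] [-0.9275 -0.339   0.1425  2.3321  0.0792  0.5899 -1.6182]
to yel2 (array([ 0.4347, -0.6537, -0.0196]), array([-0.1076,  0.1412, -0.0833]))
red 759 [426.5771 194.639 ]
red 185 [262.1514 204.773 ]
red 253 [267.8617 278.3715]
yellow 593 [379.7251 160.6762]
yellow 47 [387.5319 161.1489]
yellow 245 [297.902  234.9959]
```

View pics/c6.png

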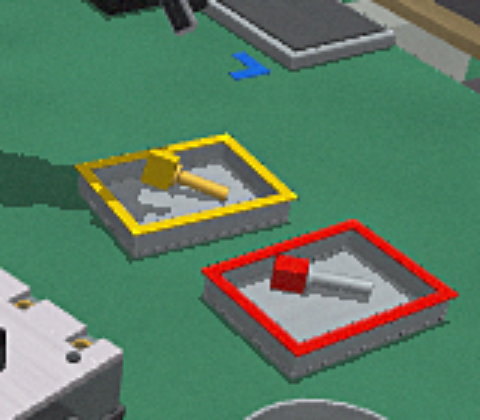

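Yellow pin 1 lies in its tray, grip at crop (160,170) and shank to (225,193). Next is yellow pin 2.

>>> {"name": "step_arm", "arguments": {
  "commands": [45,0.4347,-0.6537,0.0,-0.1076,0.1412,-0.0833,45,0.4347,-0.6537,0.0,-0.1076,0.1412,-0.0833,45,0.4347,-0.6537,0.0,-0.1076,0.1412,-0.0833,45,0.4347,-0.6537,0.0,-0.1076,0.1412,-0.0833,45,0.4347,-0.6537,0.0,-0.1076,0.1412,-0.0833,45,0.4347,-0.6537,0.0,-0.1076,0.1412,-0.0833,45,0.4347,-0.6537,0.0,-0.1076,0.1412,-0.0833,45,0.4347,-0.6537,0.0,-0.1076,0.1412,-0.0833,45,0.4347,-0.6537,-0.0196,-0.1076,0.1412,-0.0833,45,0.4347,-0.6537,-0.0196,-0.1076,0.1412,-0.0833]
}}

```text
clock: 22.05
position: [0.6504, -0.0766, 0.1485]
ee_rot: [0.967, 0.256, -0.001, -0.001]
ft_force: [-0.7, -0.3, -0.5]
grip_width: 0.525
grasp_force: 0.0
```

Run:
```python
from h import *
o=get_obs();print(o['position'],o['joint_pos'])
print(back("scene",[383,160],.02))
print(delta([.6512,-.0776,.048],tool(29.6-90)))
```

```text
[ 0.6504 -0.0766  0.1485] [-0.3977  0.4814  0.6162  1.4713 -0.2832  1.2811 -0.807 ]
[[0.3952 0.3135]]
(array([ 0.0014, -0.0017, -0.1675]), array([-0.0002, -0.0008, -0.0002]))
```

>>> {"name": "step_arm", "arguments": {
  "commands": [45,0,0,-0.04,0,0,0,45,0,0,-0.09,0,0,0,45,0,0,-0.14,0,0,0,45,0,0,-0.169,0,0,0,45,0,0,-0.169,0,0,0,0,0,0,-0.169,0,0,0,0,0,0,-0.169,0,0,0,0,0,0,-0.169,0,0,0,0,0,0,-0.169,0,0,0,0,0,0,-0.169,0,0,0]
}}

```text
clock: 23.3
position: [0.6521, -0.0777, 0.0501]
ee_rot: [0.967, 0.255, 0.001, 0.0]
ft_force: [-1.4, -0.5, 7.4]
grip_width: 0.129
grasp_force: 59.5
```

Run:
```python
from h import *
o=get_obs();print(o['position'],o['ft_force'],o['grip_width'])
print(delta([.4393,.3017,.16],tool(-45,32,45)))
```

```text
[ 0.6521 -0.0777  0.0501] [-1.4305 -0.4834  7.4005] 0.12900079112630838
(array([-0.3547,  0.6323,  0.1832]), array([ 0.1079, -0.1411,  0.0834]))
```

>>> {"name": "step_arm", "arguments": {
  "commands": [0,0,0,0.06,0,0,0,0,0,0,0.13,0,0,0,0,0,0,0.22,0,0,0,0,-0.05,0.09,0.25,0.0,0.0,0.0,0,-0.1,0.18,0.25,0.0,0.0,0.0,0,-0.15,0.27,0.25,0.02,-0.028,0.017,0,-0.2,0.36,0.25,0.04,-0.056,0.034,0,-0.25,0.45,0.25,0.06,-0.084,0.05,0,-0.3,0.54,0.22,0.08,-0.11,0.066,0,-0.3477,0.6252,0.1832,0.1079,-0.1411,0.0834]
}}

```text
clock: 24.55
position: [0.4425, 0.2984, 0.1606]
ee_rot: [0.887, 0.369, 0.257, -0.107]
ft_force: [0.6, 1.8, -1.2]
grip_width: 0.124
grasp_force: 60.1
```

Run:
```python
from h import *
o=get_obs();print(o['position'],o['joint_pos'],o['grip_width'])
print(delta([.4435,.2974,.042],tool(-45,32,45)))
im=camera("top")
for a,cc,m in blobs(colmask(im,'yellow'),100): print(a,cc,rect("top",m,.03))
```

```text
[0.4425 0.2984 0.1606] [-0.954  -0.263   0.3033  2.2758 -0.0066  0.5589 -1.4159] 0.12403864216517889
(array([ 0.0016, -0.0017, -0.1977]), array([-0.0015,  0.0009, -0.0011]))
612 [224.915  258.6225] ((428.103759765625, 294.7078552246094), (177.58531188964844, 131.79335021972656), 85.76287078857422)
```

The yellow tray has been knocked by about +24 mm in x, so I'm adjusting the target.

>>> {"name": "step_arm", "arguments": {
  "commands": [0,0.0407,-0.0067,0,0,0,0,0,0.0407,-0.0067,-0.05,0,0,0,0,0.0407,-0.0067,-0.1,0,0,0,0,0.0407,-0.0067,-0.15,0,0,0,0,0.0407,-0.0067,-0.18,0,0,0,0,0.0407,-0.0067,-0.1977,0,0,0,0,0.0407,-0.0067,-0.1977,0,0,0,45,0.0407,-0.0067,-0.1977,0,0,0,45,0.0407,-0.0067,-0.1977,0,0,0,45,0.0407,-0.0067,-0.1977,0,0,0]
}}

```text
clock: 25.85
position: [0.4682, 0.2922, 0.0412]
ee_rot: [0.888, 0.368, 0.254, -0.106]
ft_force: [-0.6, -0.6, 0.1]
grip_width: 0.535
grasp_force: 0.0
```

>>> {"name": "step_arm", "arguments": {
  "commands": [45,-0.0,-0.0,0,0,0,0,45,-0.02,-0.02,0.08,0,0,0,45,-0.03,-0.03,0.2,0,0,0,45,-0.03,-0.03,0.2,0,0,0,45,-0.03,-0.03,0.2,0,0,0,45,-0.03,-0.03,0.2,0,0,0,45,-0.03,-0.03,0.2,0,0,0,45,-0.03,-0.03,0.2,0,0,0,45,-0.03,-0.03,0.2,0,0,0,45,-0.03,-0.03,0.2,0,0,0]
}}

```text
clock: 27.1
position: [0.4498, 0.2739, 0.1604]
ee_rot: [0.888, 0.368, 0.253, -0.106]
ft_force: [0.0, 0.8, 0.2]
grip_width: 0.527
grasp_force: 0.0
```

Run:
```python
from h import *
o=get_obs();print(o['position'],o['joint_pos'])
print('to red2',delta([.5263,-.1123,.15],tool(-76)))
b=camera("scene")
for c in("red","yellow"):
  for a,cc,m in blobs(colmask(b,c),30): print(c,a,cc)
cv2.imwrite("pics/c7.png",cv2.resize(b[100:240,320:480],None,fx=3,fy=3)[:,:,::-1])
```

```text
[0.4498 0.2739 0.1604] [-1.0516 -0.3021  0.4464  2.2842  0.0425  0.5839 -1.4007]
to red2 (array([ 0.1274, -0.6437, -0.0173]), array([-0.0885,  0.1558, -0.1678]))
red 757 [426.6143 194.6433]
red 186 [262.1774 204.7419]
red 255 [267.9255 278.3647]
yellow 836 [382.1615 165.8983]
```

View pics/c7.png

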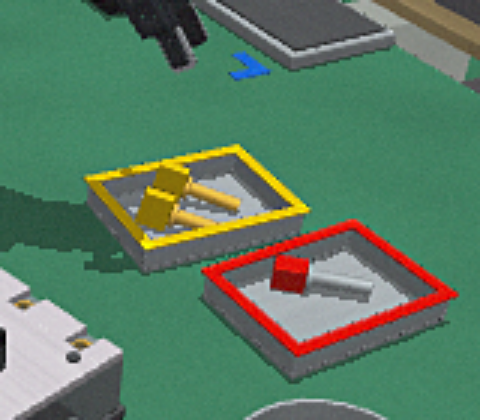

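Both yellow pins lie in their tray. Next is red pin 2.

>>> {"name": "step_arm", "arguments": {
  "commands": [60,0.1274,-0.6437,-0.0173,-0.0885,0.1558,-0.1678,60,0.1274,-0.6437,-0.0173,-0.0885,0.1558,-0.1678,60,0.1274,-0.6437,-0.0173,-0.0885,0.1558,-0.1678,60,0.1274,-0.6437,-0.0173,-0.0885,0.1558,-0.1678,60,0.1274,-0.6437,-0.0173,-0.0885,0.1558,-0.1678,60,0.1274,-0.6437,-0.0173,-0.0885,0.1558,-0.1678,60,0.1274,-0.6437,-0.0173,-0.0885,0.1558,-0.1678,60,0.1274,-0.6437,-0.0173,-0.0885,0.1558,-0.1678,60,0.1274,-0.6437,-0.0173,-0.0885,0.1558,-0.1678,60,0.1274,-0.6437,-0.0173,-0.0885,0.1558,-0.1678]
}}

```text
clock: 28.4
position: [0.5264, -0.1107, 0.1502]
ee_rot: [0.992, 0.123, 0.0, -0.0]
ft_force: [-0.4, 0.2, -0.0]
grip_width: 0.704
grasp_force: 0.0
```

Run:
```python
from h import *
o=get_obs();print(o['position'],o['joint_pos'])
print(delta([.5263,-.1123,.048],tool(-76)))
```

```text
[ 0.5264 -0.1107  0.1502] [-0.6189  0.2205  0.8487  1.7988 -0.1779  1.201  -1.0417]
(array([-0.0002, -0.0027, -0.1703]), array([-0.0003,  0.0001, -0.0007]))
```

>>> {"name": "step_arm", "arguments": {
  "commands": [60,0,-0.001,-0.04,0,0,0,60,0,-0.001,-0.09,0,0,0,60,0,-0.001,-0.14,0,0,0,60,0,-0.001,-0.1703,0,0,0,60,0,-0.001,-0.1703,0,0,0,5,0,-0.001,-0.1703,0,0,0,5,0,-0.001,-0.1703,0,0,0,5,0,-0.001,-0.1703,0,0,0,5,0,-0.001,-0.1703,0,0,0,5,0,-0.001,-0.1703,0,0,0]
}}

```text
clock: 29.65
position: [0.5271, -0.1129, 0.0491]
ee_rot: [0.993, 0.122, 0.001, -0.0]
ft_force: [-0.6, 0.3, 6.3]
grip_width: 0.271
grasp_force: 59.9
```

Run:
```python
from h import *
o=get_obs();print(o['position'],o['ft_force'],o['grip_width'],o['grasp_force'])
a=np.radians(45);u=np.array([np.cos(a),np.sin(a)]);n=np.array([-u[1],u[0]])
t=np.array([.598,.3205])-.024*n+.0265*u
print(t,delta([*t,.16],tool(-45,32,45)))
```

```text
[ 0.5271 -0.1129  0.0491] [-0.5747  0.3164  6.2876] 0.27057117991746027 59.94552254676819
[0.6337 0.3223] (array([0.1776, 0.7253, 0.1848]), array([ 0.0883, -0.156 ,  0.1677]))
```

>>> {"name": "step_arm", "arguments": {
  "commands": [5,0,0,0.06,0,0,0,5,0,0,0.13,0,0,0,5,0,0,0.22,0,0,0,5,0.02,0.09,0.25,0,0,0,5,0.04,0.18,0.25,0,0,0,5,0.06,0.27,0.25,0.01,-0.02,0.02,5,0.09,0.36,0.25,0.03,-0.05,0.05,5,0.11,0.45,0.25,0.05,-0.08,0.09,5,0.13,0.54,0.25,0.065,-0.115,0.125,5,0.15,0.63,0.22,0.08,-0.14,0.155]
}}

```text
clock: 30.9
position: [0.617, 0.2673, 0.1822]
ee_rot: [0.901, 0.352, 0.232, -0.097]
ft_force: [-0.3, 0.2, -1.4]
grip_width: 0.265
grasp_force: 60.6
```

Run:
```python
from h import *
o=get_obs();print(o['position'],o['joint_pos'],o['grip_width'])
print(delta([.6337,.3223,.13],tool(-45,32,45)))
im=camera("top")
for c in('red','yellow'):
  for a,cc,m in blobs(colmask(im,c),60): print(c,a,cc,rect("top",m,.03))
```

```text
[0.617  0.2673 0.1822] [-0.9306  0.1233  0.6038  1.8846 -0.4156  0.7238 -0.9189] 0.2645173529359659
(array([ 0.0278,  0.0917, -0.0871]), array([ 0.0084, -0.014 ,  0.0117]))
red 86 [393.2791 126.0116] ((823.246337890625, -207.03411865234375), (26.52243423461914, 31.14522361755371), 87.49198150634766)
red 283 [192.1731 200.6254] ((596.929443359375, 365.98602294921875), (130.79786682128906, 83.68204498291016), 1.9210294485092163)
yellow 201 [194.0697 268.1194] ((431.1523132324219, 372.249267578125), (130.62864685058594, 31.495826721191406), 2.496816396713257)
```

>>> {"name": "step_arm", "arguments": {
  "commands": [5,0.0278,0.0917,-0.04,0.0084,-0.014,0.0117,5,0.0278,0.0917,-0.0871,0.0084,-0.014,0.0117,5,0.0278,0.0917,-0.15,0.0084,-0.014,0.0117,5,0.0278,0.0917,-0.2,0.0084,-0.014,0.0117,5,0.0278,0.0917,-0.225,0.0084,-0.014,0.0117,5,0.0278,0.0917,-0.236,0.0084,-0.014,0.0117,5,0.0278,0.0917,-0.236,0.0084,-0.014,0.0117,45,0.0278,0.0917,-0.236,0.0084,-0.014,0.0117,45,0.0278,0.0917,-0.236,0.0084,-0.014,0.0117,45,0.0278,0.0917,-0.236,0.0084,-0.014,0.0117]
}}

```text
clock: 32.2
position: [0.6332, 0.3204, 0.039]
ee_rot: [0.889, 0.367, 0.252, -0.104]
ft_force: [0.2, 0.3, -0.2]
grip_width: 0.524
grasp_force: 0.0
```

>>> {"name": "step_arm", "arguments": {
  "commands": [45,0,0,0,0,0,0,45,-0.02,-0.02,0.08,0,0,0,45,-0.04,-0.04,0.18,0,0,0,45,-0.05,-0.2,0.22,0,0,0,45,-0.05,-0.35,0.22,0,0,0,45,-0.05,-0.35,0.22,0,0,0,45,-0.05,-0.35,0.22,0,0,0,45,-0.05,-0.35,0.22,0,0,0,45,-0.05,-0.35,0.22,0,0,0,45,-0.05,-0.35,0.22,0,0,0]
}}

```text
clock: 33.45
position: [0.6027, 0.1115, 0.1701]
ee_rot: [0.889, 0.368, 0.251, -0.105]
ft_force: [-1.2, -0.0, 0.5]
grip_width: 0.528
grasp_force: 0.0
```

Run:
```python
from h import *
o=get_obs();print(o['position'],o['joint_pos'])
print('to cover',delta([.569,-.026,.17],tool(-74.3)))
b=camera("scene");t=camera("top")
for c in("red","yellow"):
  for a,cc,m in blobs(colmask(b,c),30): print(c,a,cc)
  for a,cc,m in blobs(colmask(t,c),100): print(c,a,cc,rect("top",m,.03))
cv2.imwrite("pics/c8.png",np.vstack([cv2.resize(b[100:240,320:480],None,fx=2,fy=2),cv2.resize(t[160:310,150:310],None,fx=2,fy=2)])[:,:,::-1])
```

```text
[0.6027 0.1115 0.1701] [-0.7416  0.0355  0.7245  2.0086 -0.5808  0.7755 -0.456 ]
to cover (array([-0.0562, -0.2291, -0.0002]), array([-0.0899,  0.1529, -0.1581]))
red 877 [424.7343 195.5108]
red 254 [267.8937 278.3661]
red 786 [214.5585 206.0305] ((597.4248046875, 319.89453125), (132.89801025390625, 175.84654235839844), 1.9210033416748047)
yellow 801 [383.412  166.2247]
yellow 783 [221.4317 264.4623] ((427.9236755371094, 294.66497802734375), (177.65731811523438, 132.16233825683594), 85.90869903564453)
```

View pics/c8.png

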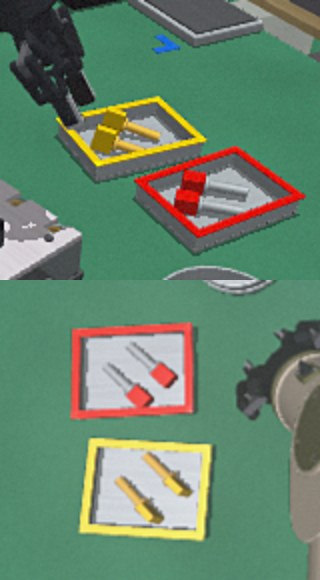

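All four pins lie in the right trays, red at (150,375) and yellow at (155,485) in the stacked crop. Now the cover handle.

>>> {"name": "step_arm", "arguments": {
  "commands": [50,-0.0562,-0.2291,0.02,-0.0899,0.1529,-0.1581,50,-0.0562,-0.2291,0.02,-0.0899,0.1529,-0.1581,50,-0.0562,-0.2291,0.02,-0.0899,0.1529,-0.1581,50,-0.0562,-0.2291,0.02,-0.0899,0.1529,-0.1581,50,-0.0562,-0.2291,0.02,-0.0899,0.1529,-0.1581,50,-0.0562,-0.2291,0.02,-0.0899,0.1529,-0.1581,50,-0.0562,-0.2291,0.02,-0.0899,0.1529,-0.1581,50,-0.0562,-0.2291,0,-0.0899,0.1529,-0.1581,50,-0.0562,-0.2291,0,-0.0899,0.1529,-0.1581,50,-0.0562,-0.2291,0,-0.0899,0.1529,-0.1581],
  "squeeze": 110
}}

```text
clock: 34.8
position: [0.5691, -0.0274, 0.1704]
ee_rot: [0.991, 0.136, 0.0, 0.0]
ft_force: [-0.0, -0.3, 0.4]
grip_width: 0.589
grasp_force: 0.0
```

Run:
```python
from h import *
o=get_obs();print(o['position'],o['joint_pos'])
print(delta([.569,-.026,.048],tool(-74.3)))
c,s=np.cos(np.radians(15.7)),np.sin(np.radians(15.7))
J=lambda x,y,z:[.569+c*x-s*y,-.026+s*x+c*y,z]
P=[J(a,b,.105) for a in(-.052,.052) for b in(-.006,.006)]
a=camera("wrist").copy()
for q in wproj(P,o): cv2.circle(a,tuple(int(round(v*1)) for v in q),2,(255,0,255),1)
cv2.imwrite("pics/w3.png",cv2.resize(a[60:320,180:470],None,fx=2,fy=2)[:,:,::-1])
```

```text
[ 0.5691 -0.0274  0.1704] [-0.7075  0.284   0.8094  1.6915 -0.2141  1.2575 -1.1503]
(array([-0.0002,  0.0023, -0.204 ]), array([0.0003, 0.0002, 0.0005]))
```

View pics/w3.png

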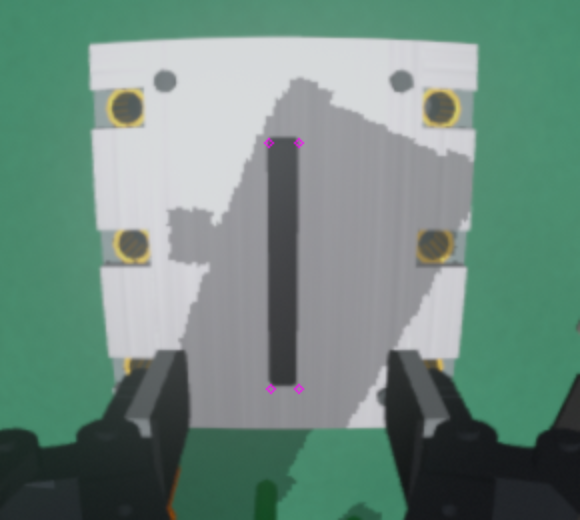

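The predicted handle corners match the handle, which spans crop (268..297, 137..385). Descend and grip.

>>> {"name": "step_arm", "arguments": {
  "commands": [50,0,0.002,-0.06,0,0,0,50,0,0.002,-0.12,0,0,0,50,0,0.002,-0.17,0,0,0,50,0,0.002,-0.204,0,0,0,50,0,0.002,-0.204,0,0,0,0,0,0.002,-0.204,0,0,0,0,0,0.002,-0.204,0,0,0,0,0,0.002,-0.204,0,0,0,0,0,0.002,-0.204,0,0,0,0,0,0.002,-0.204,0,0,0],
  "squeeze": 110
}}

```text
clock: 36.1
position: [0.5701, -0.0259, 0.0494]
ee_rot: [0.991, 0.136, 0.001, 0.0]
ft_force: [-2.1, 0.6, 6.6]
grip_width: 0.117
grasp_force: 107.7
```

Run:
```python
from h import *
o=get_obs();print(o['position'],o['ft_force'],o['grip_width'],o['grasp_force'])
t=camera("top")
for pts,z in(([[409,228],[479,228],[481,304],[411,304]],.006),([[404,180],[457,181],[457,221],[403,220]],.01)):
  print(back("top",pts,z),back("top",pts,z).mean(0))
for a,cc,m in blobs(colmask(t,'white'),1500): print(a,cc,rect("top",m,.01))
# pad via masked dark
m=(t.max(2)<60)[222:310,402:488]
for a,cc,mm in blobs(m,1000):
    ys,xs=np.nonzero(mm);print(a,cv2.boundingRect(np.c_[xs+402,ys+222].astype(np.int32)))
print(delta([.41,-.335,.2],tool(-92)))
```

```text
[ 0.5701 -0.0259  0.0494] [-2.0663  0.5585  6.5883] 0.1172747333202652 107.68131494522095
[[ 0.5219 -0.2415]
 [ 0.5184 -0.4408]
 [ 0.3071 -0.4289]
 [ 0.3089 -0.2359]] [ 0.4141 -0.3368]
[[ 0.6633 -0.2335]
 [ 0.6567 -0.3872]
 [ 0.5393 -0.3787]
 [ 0.5451 -0.2247]] [ 0.6011 -0.306 ]
2045 [429.9394 200.0274] ((602.4710693359375, -304.71282958984375), (152.28147888183594, 113.84906768798828), 85.20909118652344)
4497 (409, 229, 73, 76)
(array([-0.2667, -0.5151,  0.251 ]), array([ 0.0002,  0.0007, -0.0978]))
```

>>> {"name": "step_arm", "arguments": {
  "commands": [0,0,0,0.04,0,0,0,0,0,0,0.09,0,0,0,0,0,0,0.15,0,0,0,0,0,0,0.22,0,0,0,0,0,0,0.251,0,0,0,0,-0.04,-0.08,0.251,0,0,-0.015,0,-0.08,-0.16,0.251,0,0,-0.03,0,-0.13,-0.25,0.251,0,0,-0.05,0,-0.18,-0.34,0.251,0,0,-0.07,0,-0.22,-0.42,0.251,0,0,-0.09]
}}

```text
clock: 37.4
position: [0.4352, -0.2795, 0.1978]
ee_rot: [1.0, -0.007, -0.0, -0.0]
ft_force: [1.8, -0.5, -7.4]
grip_width: 0.121
grasp_force: 108.3
```

Run:
```python
from h import *
o=get_obs();print(o['position'],o['joint_pos'],o['ft_force'],o['grip_width'],o['grasp_force'])
print(delta([.411,-.337,.1],tool(-92)))
cv2.imwrite("pics/s9.png",camera("scene")[:,:,::-1])
```

```text
[ 0.4352 -0.2795  0.1978] [-0.4724  0.1231  1.0434  1.7905 -0.1108  1.2907 -0.9854] [ 1.7659 -0.466  -7.4357] 0.12127877355203645 108.30946683883667
(array([-0.0404, -0.0958, -0.1631]), array([-0.0001, -0.    , -0.0069]))
```

View pics/s9.png

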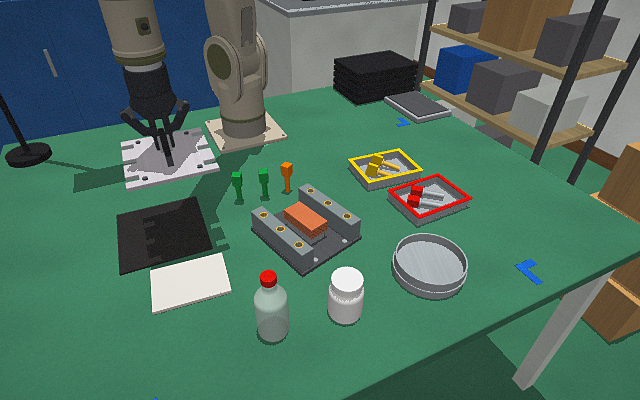

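Cover carried level at (170,160), block exposed at (307,220), pad at (165,233). Lower the cover.

>>> {"name": "step_arm", "arguments": {
  "commands": [0,-0.02,-0.05,0,0,0,-0.0069,0,-0.0404,-0.0958,-0.05,0,0,-0.0069,0,-0.0404,-0.0958,-0.1,0,0,-0.0069,0,-0.0404,-0.0958,-0.16,0,0,-0.0069,0,-0.0404,-0.0958,-0.21,0,0,-0.0069,0,-0.0404,-0.0958,-0.25,0,0,-0.0069,0,-0.0404,-0.0958,-0.28,0,0,-0.0069,0,-0.0404,-0.0958,-0.3,0,0,-0.0069,0,-0.0404,-0.0958,-0.315,0,0,-0.0069,0,-0.0404,-0.0958,-0.315,0,0,-0.0069]
}}

```text
clock: 38.7
position: [0.4129, -0.3355, 0.0094]
ee_rot: [1.0, -0.016, -0.0, 0.001]
ft_force: [0.2, -0.6, -5.6]
grip_width: 0.119
grasp_force: 108.9
```

Run:
```python
from h import *
o=get_obs();print(o['position'],o['joint_pos'],o['ft_force'],o['grip_width'],o['grasp_force'])
print(delta([.411,-.337,-.0046],tool(-92)))
```

```text
[ 0.4129 -0.3355  0.0094] [-0.1589  0.4652  0.9088  1.9442 -0.4496  0.9479 -0.6337] [ 0.2265 -0.5783 -5.648 ] 0.1190318307399938 108.87470841407776
(array([-0.0032, -0.0024, -0.0233]), array([ 0.0003, -0.0001, -0.0009]))
```

>>> {"name": "step_arm", "arguments": {
  "commands": [0,0,0,-0.01,0,0,0,0,0,0,-0.018,0,0,0,0,0,0,-0.023,0,0,0,0,0,0,-0.023,0,0,0,45,0,0,-0.023,0,0,0,45,0,0,-0.023,0,0,0,45,0,0,-0.023,0,0,0,45,0,0,-0.01,0,0,0,45,0,0,0.08,0,0,0,45,0,0,0.2,0,0,0]
}}

```text
clock: 39.95
position: [0.4124, -0.3355, 0.1215]
ee_rot: [1.0, -0.016, -0.001, 0.001]
ft_force: [1.3, -0.4, 0.5]
grip_width: 0.531
grasp_force: 0.0
```

Run:
```python
from h import *
o=get_obs();print(o['position'],o['joint_pos'],o['ft_force'],o['grip_width'])
b=camera("scene");t=camera("top")
h,s,v=cv2.split(cv2.cvtColor(b,cv2.COLOR_RGB2HSV))
m=(h>3)&(h<18)&(s>100)&(v>60)
for a,cc,mm in blobs(m,60): print('brown scene',a,cc,back("scene",cc,.05))
h,s,v=cv2.split(cv2.cvtColor(t,cv2.COLOR_RGB2HSV))
m=(h>3)&(h<18)&(s>100)&(v>60)
for a,cc,mm in blobs(m,60): print('brown top',a,cc,rect("top",mm,.058))
for a,cc,m in blobs(colmask(t,'white'),1000): print(a,cc,rect("top",m,.01))
cv2.imwrite("pics/c10.png",np.vstack([cv2.resize(b[150:330,90:380],None,fx=2,fy=2)[:340],cv2.resize(t[170:310,280:500],None,fx=2.6364,fy=1.8)[:252,:580]])[:,:,::-1])
```

```text
[ 0.4124 -0.3355  0.1215] [-0.2956  0.2959  1.0449  1.8525 -0.2778  1.1524 -0.7581] [ 1.2598 -0.3827  0.5441] 0.5310379014114939
brown scene 2644 [518.8767  21.2451] [[-0.5654  1.9493]]
brown scene 99 [428.8889  71.8889] [[-0.086   0.8661]]
brown scene 181 [574.9724 145.6133] [[0.6146 0.8594]]
brown scene 2089 [619.8942 179.4117] [[0.787  0.8038]]
brown scene 221 [286.4706 173.9457] [[0.382  0.0063]]
brown scene 947 [305.3928 219.4245] [[ 0.5756 -0.0253]]
brown scene 2349 [617.3423 302.6117] [[1.0372 0.4002]]
brown top 6673 [ 36.0139 190.415 ] ((648.8160400390625, 841.0848388671875), (265.62347412109375, 304.3501281738281), 89.07747650146484)
brown top 647 [333.5595 211.9382] ((566.9277954101562, -24.145233154296875), (101.49938201904297, 50.15184020996094), 16.93572235107422)
1236 [269.4539 143.3479] ((794.4442749023438, 168.06240844726562), (135.4592742919922, 133.02943420410156), 88.5727310180664)
2043 [429.9501 200.0465] ((602.4710693359375, -304.71282958984375), (152.28147888183594, 113.84906768798828), 85.20909118652344)
1153 [215.7407 204.405 ] ((599.734375, 323.3502502441406), (102.3026351928711, 142.31887817382812), 1.8625402450561523)
1366 [223.2848 263.194 ] ((428.65313720703125, 295.6245422363281), (144.9214630126953, 107.45597839355469), 85.8886489868164)
```

View pics/c10.png

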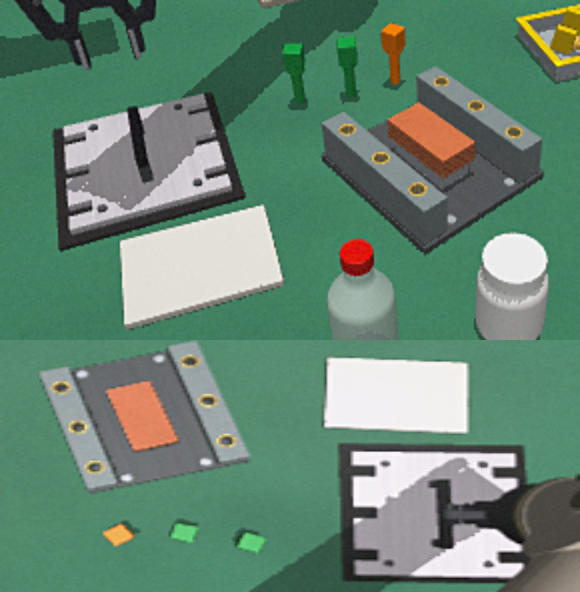

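The cover lies square on the pad and the setter hasn't moved. The block is at (0.567,-0.0245), yaw about 17°. Moving over it.

Run:
```python
from h import *
print(delta([.567,-.0248,.16],tool(-73.3)))
```

```text
(array([0.2528, 0.5225, 0.0564]), array([0.0011, 0.0029, 0.1033]))
```

>>> {"name": "step_arm", "arguments": {
  "commands": [72,0,0,0.0564,0,0,0,72,0.2528,0.5225,0.0564,0,0,0.1033,72,0.2528,0.5225,0.0564,0,0,0.1033,72,0.2528,0.5225,0.0564,0,0,0.1033,72,0.2528,0.5225,0.0564,0,0,0.1033,72,0.2528,0.5225,0.0564,0,0,0.1033,72,0.2528,0.5225,0.0564,0,0,0.1033,72,0.2528,0.5225,0.0564,0,0,0.1033,72,0.2528,0.5225,0.0564,0,0,0.1033,72,0.2528,0.5225,0.0564,0,0,0.1033]
}}

```text
clock: 41.3
position: [0.5643, -0.0236, 0.1542]
ee_rot: [0.989, 0.145, 0.0, 0.001]
ft_force: [0.3, -0.5, -0.7]
grip_width: 0.842
grasp_force: 0.0
```

Run:
```python
from h import *
o=get_obs();print(o['position'],o['joint_pos'],o['grip_width'])
a=camera("wrist");h,s,v=cv2.split(cv2.cvtColor(a,cv2.COLOR_RGB2HSV))
m=(h>3)&(h<18)&(s>100)&(v>60)
for n,cc,mm in blobs(m,300): ys,xs=np.nonzero(mm);print(n,cc,cv2.minAreaRect((wback(np.c_[xs,ys],.059,o)*1000).astype(np.float32)))
print(delta([.567,-.0248,.002],tool(-73.3)))
```

```text
[ 0.5643 -0.0236  0.1542] [-0.7493  0.2958  0.85    1.7263 -0.2341  1.2248 -1.1215] 0.8417461602544379
6002 [324.7659 179.4968] ((568.3587646484375, -23.75574493408203), (100.3380355834961, 49.5258903503418), 16.801719665527344)
571 [259.2487 317.4116] ((401.9201965332031, 4.50395393371582), (64.85460662841797, 25.145069122314453), 11.317153930664062)
(array([ 0.0043, -0.0022, -0.2536]), array([0.0003, 0.0003, 0.0003]))
```

Block is at (0.568,-0.024), yaw 16.8°. Lower in between the rails, holding the squeeze for the next call.

>>> {"name": "step_arm", "arguments": {
  "commands": [72,0.005,-0.001,-0.05,0,0,0,72,0.005,-0.001,-0.1,0,0,0,72,0.005,-0.001,-0.14,0,0,0,72,0.005,-0.001,-0.17,0,0,0,72,0.005,-0.001,-0.2,0,0,0,72,0.005,-0.001,-0.22,0,0,0,72,0.005,-0.001,-0.24,0,0,0,72,0.005,-0.001,-0.25,0,0,0,72,0.005,-0.001,-0.25,0,0,0,72,0.005,-0.001,-0.25,0,0,0],
  "squeeze": 80
}}

```text
clock: 42.6
position: [0.5681, -0.0227, 0.0044]
ee_rot: [0.989, 0.146, 0.001, 0.001]
ft_force: [-0.3, 0.3, 0.2]
grip_width: 0.841
grasp_force: 0.0
```

Run:
```python
from h import *
o=get_obs();print(o['position'],o['ft_force'],delta([.568,-.0243,.002],tool(-73.3)))
```

```text
[ 0.5681 -0.0227  0.0044] [-0.2782  0.2843  0.1858] (array([-0.0001, -0.0026, -0.004 ]), array([ 0.0003,  0.0004, -0.0003]))
```

>>> {"name": "step_arm", "arguments": {
  "commands": [72,0,-0.0015,-0.004,0,0,0,72,0,-0.0015,-0.004,0,0,0,30,0,-0.0015,-0.004,0,0,0,30,0,-0.0015,-0.004,0,0,0,30,0,-0.0015,-0.004,0,0,0,30,0,-0.0015,-0.004,0,0,0,30,0,-0.0015,-0.004,0,0,0,30,0,-0.0015,0.04,0,0,0,30,0,-0.0015,0.1,0,0,0,30,0,-0.0015,0.2,0,0,0],
  "squeeze": 80
}}

```text
clock: 43.85
position: [0.5659, -0.0233, 0.1232]
ee_rot: [0.989, 0.146, -0.002, 0.001]
ft_force: [0.3, 0.6, -3.3]
grip_width: 0.572
grasp_force: 83.9
```

Run:
```python
from h import *
o=get_obs();print(o['position'],o['joint_pos'],o['ft_force'],o['grip_width'],o['grasp_force'])
t=camera("top")
for a,cc,m in blobs(colmask(t,'white'),1000): print(a,cc,rect("top",m,.01))
print(delta([.6025,-.3047,.12],tool(-94.8)))
```

```text
[ 0.5659 -0.0233  0.1232] [-0.7331  0.34    0.8397  1.7535 -0.2702  1.1733 -1.0931] [ 0.3234  0.6484 -3.3399] 0.5718866946659961 83.85860323905945
2037 [429.9681 200.0511] ((602.6224365234375, -304.758544921875), (152.1492156982422, 113.18660736083984), 85.20960998535156)
3459 [444.778 266.401] ((412.8802185058594, -335.2687072753906), (172.6506805419922, 189.71688842773438), 87.86471557617188)
1211 [224.1495 263.2527] ((428.6348876953125, 294.16021728515625), (141.9977264404297, 107.28239440917969), 85.8886489868164)
(array([ 0.0536, -0.4671, -0.02  ]), array([ 0.0005,  0.0022, -0.1194]))
```

>>> {"name": "step_arm", "arguments": {
  "commands": [30,0.0536,-0.4671,0,0,0,-0.1194,30,0.0536,-0.4671,0,0,0,-0.1194,30,0.0536,-0.4671,0,0,0,-0.1194,30,0.0536,-0.4671,0,0,0,-0.1194,30,0.0536,-0.4671,0,0,0,-0.1194,30,0.0536,-0.4671,0,0,0,-0.1194,30,0.0536,-0.4671,-0.05,0,0,-0.1194,30,0.0536,-0.4671,-0.1,0,0,-0.1194,30,0.0536,-0.4671,-0.13,0,0,-0.1194,30,0.0536,-0.4671,-0.13,0,0,-0.1194]
}}

```text
clock: 45.15
position: [0.5993, -0.3027, 0.0446]
ee_rot: [0.999, -0.041, -0.001, 0.0]
ft_force: [0.0, -0.8, -3.2]
grip_width: 0.567
grasp_force: 84.4
```

Run:
```python
from h import *
o=get_obs();print(o['position'],o['joint_pos'],o['grip_width'],o['grasp_force'],delta([.6025,-.3047,-.0185],tool(-94.8)))
b=camera("scene");cv2.imwrite("pics/c11.png",cv2.resize(b[150:330,90:330],None,fx=2,fy=2)[:,:,::-1])
```

```text
[ 0.5993 -0.3027  0.0446] [-0.1666  0.6949  0.8263  1.529  -0.5384  1.1592 -0.8888] 0.5671414853662198 84.42103743553162 (array([ 0.0053, -0.0033, -0.1052]), array([ 0.    , -0.0007, -0.0006]))
```

View pics/c11.png

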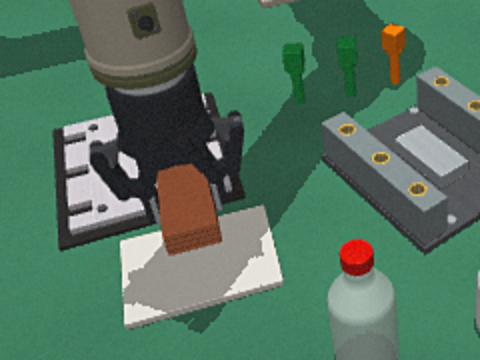

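Block held above the setter, crop (190,210). Lower it gently.

>>> {"name": "step_arm", "arguments": {
  "commands": [30,0.003,-0.002,-0.03,0,0,0,30,0.003,-0.002,-0.05,0,0,0,30,0.003,-0.002,-0.065,0,0,0,30,0.003,-0.002,-0.08,0,0,0,30,0.003,-0.002,-0.09,0,0,0,30,0.003,-0.002,-0.095,0,0,0,30,0.003,-0.002,-0.098,0,0,0,30,0.003,-0.002,-0.1,0,0,0,30,0.003,-0.002,-0.1,0,0,0,30,0.003,-0.002,-0.1,0,0,0]
}}

```text
clock: 46.45
position: [0.6018, -0.3051, -0.0139]
ee_rot: [0.999, -0.041, 0.0, 0.001]
ft_force: [-0.4, -1.2, -3.6]
grip_width: 0.569
grasp_force: 84.6
```

>>> {"name": "step_arm", "arguments": {
  "commands": [30,0,0,-0.003,0,0,0,30,0,0,-0.005,0,0,0,30,0,0,-0.005,0,0,0,30,0,0,-0.005,0,0,0,30,0,0,-0.005,0,0,0,30,0,0,-0.005,0,0,0,30,0,0,-0.005,0,0,0,30,0,0,-0.005,0,0,0,30,0,0,-0.005,0,0,0,30,0,0,-0.005,0,0,0]
}}

```text
clock: 47.7
position: [0.6017, -0.3051, -0.0171]
ee_rot: [0.999, -0.041, 0.0, 0.001]
ft_force: [-0.4, 0.5, -4.6]
grip_width: 0.567
grasp_force: 84.6
```

>>> {"name": "step_arm", "arguments": {
  "commands": [30,0,0,-0.002,0,0,0,30,0,0,-0.004,0,0,0,30,0,0,-0.004,0,0,0,30,0,0,-0.004,0,0,0,30,0,0,-0.004,0,0,0,30,0,0,-0.004,0,0,0,30,0,0,-0.004,0,0,0,30,0,0,-0.004,0,0,0,30,0,0,-0.004,0,0,0,30,0,0,-0.004,0,0,0]
}}

```text
clock: 48.95
position: [0.6017, -0.3051, -0.0189]
ee_rot: [0.999, -0.041, 0.0, 0.0]
ft_force: [-2.7, 3.3, 5.0]
grip_width: 0.568
grasp_force: 85.5
```

Contact (+5 N). Release and retreat upward.

>>> {"name": "step_arm", "arguments": {
  "commands": [72,0,0,0,0,0,0,72,0,0,0,0,0,0,72,0,0,0,0,0,0,72,0,0,0,0,0,0,72,0,0,0.02,0,0,0,72,0,0,0.08,0,0,0,72,0,0,0.2,0,0,0,72,0,0,0.3,0,0,0,72,0,0,0.35,0,0,0,72,0,0,0.35,0,0,0]
}}

```text
clock: 50.2
position: [0.6028, -0.3064, 0.195]
ee_rot: [0.999, -0.041, 0.003, 0.002]
ft_force: [-0.3, 0.3, -1.3]
grip_width: 0.846
grasp_force: 0.0
```

>>> {"name": "step_arm", "arguments": {
  "commands": [72,0,0.3,0.05,0,0,0,72,0,0.3,0.05,0,0,0,72,0,0.3,0.05,0,0,0,72,0,0.3,0.05,0,0,0,72,0,0.3,0.05,0,0,0,72,0,0.3,0.05,0,0,0,72,0,0.3,0.05,0,0,0,72,0,0.3,0.05,0,0,0,72,0,0.3,0.05,0,0,0,72,0,0.3,0.05,0,0,0]
}}

```text
clock: 51.45
position: [0.6017, -0.1251, 0.2205]
ee_rot: [0.999, -0.041, 0.0, 0.001]
ft_force: [-0.4, -0.4, 0.2]
grip_width: 0.842
grasp_force: 0.0
```

Run:
```python
from h import *
o=get_obs();print(o['position'],o['ft_force'])
t=camera("top");b=camera("scene");h,s,v=cv2.split(cv2.cvtColor(t,cv2.COLOR_RGB2HSV))
for a,cc,mm in blobs((h>3)&(h<18)&(s>100)&(v>60),200): print('brown',cc,rect("top",mm,.038))
# setter outline = white or brown
m=((s<30)&(v>170))|((h>3)&(h<18)&(s>100)&(v>60))
for a,cc,mm in blobs(m,1000): print(a,cc,rect("top",mm,.01))
for c in("red","yellow"):
  for a,cc,m in blobs(colmask(t,c),100): print(c,a,rect("top",m,.03))
cv2.imwrite("pics/s12.png",b[:,:,::-1])
```

```text
[ 0.6017 -0.1251  0.2205] [-0.3819 -0.4158  0.2236]
brown [ 36.0738 190.4887] ((652.9776611328125, 856.9937744140625), (314.6158142089844, 267.5682678222656), 0.010511381551623344)
brown [432.1263 200.7246] ((599.66162109375, -301.36865234375), (50.31264114379883, 100.55235290527344), 86.2440185546875)
1599 [268.606  140.6235] ((795.6079711914062, 168.87681579589844), (138.9065704345703, 138.56153869628906), 76.58268737792969)
6612 [ 36.0738 190.4887] ((658.80126953125, 880.559326171875), (322.99383544921875, 274.69354248046875), 0.010500816628336906)
1329 [438.6358 202.2408] ((600.86767578125, -318.76531982421875), (122.72356414794922, 115.0428466796875), 85.85575866699219)
1281 [215.7845 204.0359] ((599.2775268554688, 321.7921142578125), (105.82279205322266, 145.264892578125), 1.9528918266296387)
3597 [444.7025 266.6664] ((412.99267578125, -335.5516357421875), (174.64437866210938, 191.21389770507812), 88.11676788330078)
1366 [223.0974 263.2042] ((428.8533935546875, 295.64453125), (145.19252014160156, 107.58650970458984), 85.66706085205078)
red 791 ((597.4248046875, 319.89453125), (132.89801025390625, 175.84654235839844), 1.9210033416748047)
yellow 783 ((427.8659362792969, 294.71173095703125), (177.58668518066406, 132.1595001220703), 85.85694885253906)
```

View pics/s12.png

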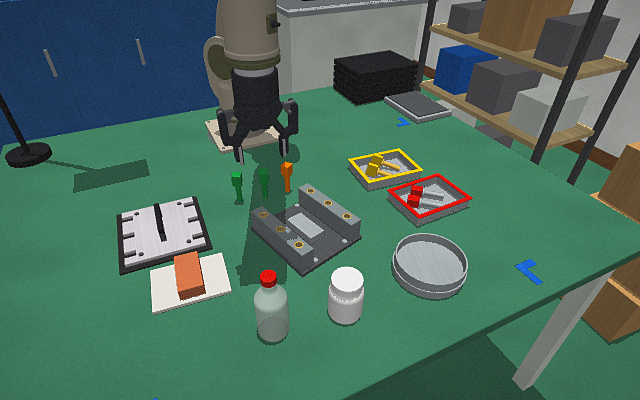

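The block lies flat in the middle of the setter at (190,280), the cover is on the pad, the pins are sorted and the bystanders are untouched. Handing in.

```bash
python3 -c "
from workcell import *
print(hand_in())"
```

```text
the job is handed in; nothing more can be done
None
```

The job is handed in, with no verdict returned: all four pins present are in their own colour's trays, the cover is handle up on the pad and the block is on the setter, all confirmed in the last images.

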